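Strip and scrub a pump housing

ROBOT

A 7-joint arm with a two-finger parallel gripper is mounted at the origin on the work surface. World frame = base frame: x ahead of the robot, y to its left, z up, the work surface at z = 0. Lengths are in m, angles in rad, forces in N, time in s.
With the tool pointing down it reaches from about 0.425 to 0.975 m from the base axis. Payload 16.7 kg.
Tool frame: the origin (TCP) lies midway between the tips of the shut fingers; the grasp point (between the pads) lies 19 mm behind it (manip.grasp_offset is the z of the grasp point in the tool frame, in m); z points along the fingers, y is the line along which they close (so a half turn about z gives the same grasp; the last joint's range is limited). The gripper opens to 85 mm and grips with 20 to 120 N. Pads are 22 mm wide; open, the fingers measure 114 mm over their backs; the gripper's body (76 mm by 85 mm) begins 54 mm behind the grasp point. The pads swing forward as they close: fully open they stand 13 mm farther back than shut.
Start: joints at [1.121, 0.426, 0.074, 1.606, -0.034, 1.111, -0.067], TCP at [0.199, -0.645, 0.201] pointing down, gripper open.
Joint ranges: [-2.85, 2.85], [-0.5, 2.14], [-1.23, 1.37], [0.21, 2.46], [-1.02, 4.16], [0.16, 2.05], [-2.73, 2.73]. Speed limits (rad/s): [1.89, 1.89, 2.39, 2.39, 3.01, 3.01, 3.01].

INTERFACE

Orientations are given as a rotation vector (axis times angle).
In Python, from station import manip, get_image, camera_params gives the robot as it stands.
- The arm moves only by the tool drive_tool, never from a script. Its argument "moves" is a list of rows, each an object with "rotation": the turn, a rotation vector about the tool's x, y, z in units of 8 degrees (1.0 is 8 degrees), a list of three; "slide": the shift along the tool's x, y, z in mm, a list of three; "jaw": the closure, from 0 (fully open) to 1 (shut). A call has 1 to 12 rows; each row is the pose to reach, as a shift and turn from the pose commanded when the call began, along the tool's axes at that moment; what a row does not reach only later rows make up. A row lasts 1/8 s, in which the tool goes at most 62.5 mm and 10.7 degrees, less where a joint would pass 70% of its speed; a pose out of reach is approached as far as the arm can. A call with a gripper value outside its range is refused whole. The fingers move at their own pace and stop on an object; "squeeze" is the grip in N (left out, the last holds). Time passes only in rows, so rows that repeat a pose let the fingers close. It gives the time, the measured TCP pose, the force, the opening and the grip force at its end, in the units of the state.
- manip.get_obs(): the state, without advancing time (a new reading comes with each control period).
- get_image(name): name is "side" or "top"; returns (picture, depth): 420x560x3 uint8, red, green, blue; 420x560 float32, m along the optical axis (not along the pixel's ray), 0 where there is no reading.
- camera_params(name): a dict with "fx", "fy", "cx", "cy" (pixels), "rvec" (rotation vector, rad) and "tvec" (3), from world to camera coordinates, as OpenCV has them. Camera axes: x right, y down, z forward; pixel columns grow to the right and rows downward; lengths in m; the calibration is good to about 2 mm. A picture is of the moment at which its call begins. camera_params takes no time and is no camera call.
- manip.job_done(): hands the job in; it is judged then, once.
The state is a dict: "time": time; "joint_pos": joint angles; "dq": joint speeds; "joint_torque": joint torques, N m; "tcp_pos": TCP position; "orientation": TCP orientation; "wrist_force": force on the tool from outside, world axes, zero at the start; "moment": the same for the moment, N m; "gripper_width": opening from 0.0 (shut) to 1.0 (fully open); "finger_force": force on a finger pad.
Only numpy, scipy, OpenCV 4.12 (cv2) and the standard library are available. Lean on these libraries where they do the work, as an engineer would, in place of code of your own. Each camera call takes 0.05 s, during which the arm holds its last target. There are 200 camera calls.

TASK

Strip and clean the pump housing standing on its two legs on the bench: slide the grey catch tray under it from the open left side so that all four dowel holes are over the tray, then drive every brass dowel still fitted down and out of its hole with the punch, so that it drops into the tray. After the dowels are out, scrub the housing's bowl with the round brush: three full strokes, each right down to the bowl's floor and up to about the rim, without poking dowels with the brush. Finish with the punch standing back in its wooden block and the brush in its steel cup, and the tray drawn out clear of the housing with all the dowels still in it; leave the multimeter, screwdriver and blue box where they are.

Things in the scene. Friction and masses are not known exactly. Their poses are not given: they have to be found in the camera images.
- housing: Fixed aluminium pump housing: plate 160 (x) by 150 (y) by 35 mm, top at height 135 mm, on two legs 10 mm thick along its -x and +x sides (140 mm clear between them, 100 mm high under the plate, open at -y and +y). Open bowl in the middle, 66 mm outside, 56 mm inside diameter, rim at height 175 mm. Four 14 mm dowel holes go down right through the plate. Origin: bench level under the bowl's axis; z up.
- bowl_floor (a point): Centre of the bowl's inner floor, 67 mm below the rim; axes as the housing.
- hole_1 (a point): Centre of the upper mouth of dowel hole 1, at housing x +38, y +48 mm, level with the plate's top.
- hole_2 (a point): Hole 2, at housing x +38, y -48 mm.
- hole_3 (a point): Hole 3, at housing x -38, y +48 mm.
- hole_4 (a point): Hole 4, at housing x -38, y -48 mm.
- pin_1: Brass dowel, 12 mm diameter, 60 mm long, 55 g, in hole 1 at the start, or absent (2 to 4 are fitted). Its lower end is domed. Origin at its middle, z along it. Its top lies 3 mm below the plate's top. Sprung pads hold it; a steady downward push of 5 to 15 N moves it, and after some 20 mm (top of dowel 23 mm below the plate's top) it drops freely.
- pin_2: Brass dowel, 12 mm diameter, 60 mm long, 55 g, in hole 2 at the start, or absent (2 to 4 are fitted). Its lower end is domed. Origin at its middle, z along it. Its top lies 3 mm below the plate's top. Sprung pads hold it; a steady downward push of 5 to 15 N moves it, and after some 20 mm (top of dowel 23 mm below the plate's top) it drops freely.
- pin_3: Brass dowel, 12 mm diameter, 60 mm long, 55 g, in hole 3 at the start, or absent (2 to 4 are fitted). Its lower end is domed. Origin at its middle, z along it. Its top lies 3 mm below the plate's top. Sprung pads hold it; a steady downward push of 5 to 15 N moves it, and after some 20 mm (top of dowel 23 mm below the plate's top) it drops freely.
- pin_4: Brass dowel, 12 mm diameter, 60 mm long, 55 g, in hole 4 at the start, or absent (2 to 4 are fitted). Its lower end is domed. Origin at its middle, z along it. Its top lies 3 mm below the plate's top. Sprung pads hold it; a steady downward push of 5 to 15 N moves it, and after some 20 mm (top of dowel 23 mm below the plate's top) it drops freely.
- tray: Loose grey plastic catch tray, 300 g, open on top: pan 120 (x) by 210 (y) by 40 mm high, walls 3 mm. A flat arm at its +y end carries an upright grip tab. Origin: underside at the pan's centre; z up. It starts left (+y) of the housing, tab pointing away from it, and slides on the bench; its plain end goes under the housing first.
- tray_grip (a point): Where to hold the tray: on its upright tab, 14 (x) by 36 (y) mm, reaching 72 mm above the bench; this point is at tray x 0, y +180, height 55 mm. Axes as the tray; pinch it along the tray's x.
- punch: Pin punch, 250 g, standing tip down in its block. From the origin (centre of the tip's end face, z up the punch): steel tip 9 mm diameter to 50 mm, shank 16 mm diameter to 85 mm, black guard disc 44 mm diameter from 85 to 93 mm, square black grip 20 by 20 mm from 93 to 148 mm.
- punch_grip (a point): Where to hold the punch: on the axis in the square grip, 119 mm above the tip and 26 mm above the guard disc. The grip's faces look along the punch's x and y.
- punch_stand: Fixed wooden block 70 by 70 by 100 mm high with a 27 mm hole in its top, 95 mm deep; the punch's guard disc rests on its top, the tip then 15 mm above the bench. Origin: centre of its underside. Its place and the brush cup's are swapped in some starts.
- brush: Round brush, 120 g, standing bristles down in its cup. From the origin (centre of its flat lower end, z up): bristle head to 60 mm, 49 mm over the soft bristles and 42 mm over the solid core, then a rod, a wooden disc 32 mm diameter at 106 to 112 mm, and a square wooden grip 20 by 20 mm from 111 to 166 mm.
- brush_grip (a point): Where to hold the brush: on the axis in the square grip, 138 mm above its lower end and 26 mm above the disc. The grip's faces look along the brush's x and y.
- brush_cup: Fixed steel cup, 62 mm outside and 52 mm inside diameter, 60 mm high, inner floor 8 mm above the bench, on which the brush stands. Origin: centre of its underside.
- multimeter: Bystander: black multimeter 80 by 150 by 32 mm, lying beyond the housing.
- screwdriver: Bystander: screwdriver lying beyond the housing.
- parts_box: Bystander: open blue box 110 by 150 by 45 mm, beyond and to the left.
Things that resemble listed ones, but are neither listed nor needed, are in the scene too. What is shaped like the punch but orange is not meant. Of the things that look like the brush_cup, the smaller one is meant.

How it is judged:
By the outcome, as a careful person would: the job done as asked, in the order asked, and still so for the second after the job is handed in, with the robot touching nothing.
Of pin_1, pin_2, pin_3, pin_4 only 2 to 4 are there at a start; the rules pass over those that are not, and their reading is None.
At some moment in a run one of tray may be knocked a few centimetres aside while the robot is not near it.
It also fails if it takes over 200 s, if anything falls off the work surface, if the arm or the gripper's body presses on something with over 40 N, if the wrist force passes 120 N, or if a joint passes its speed limit or range.

## Working session

There is one attempt and no reset: what is moved stays moved. The work goes in short steps, Python scripts to look and compute and a tool call to move; the robot and the scene stay as the last step left them, time stands still between calls to the robot, and variables do not carry over. Pictures are saved under pics/ and viewed, at most 14 in all, crops included, and the job is handed in when it is done.

Besides the shell and the picture viewer there is one more tool, called after "Emit:" as name(argument=value, ...) on one line, values as JSON. drive_tool: Moves the arm, as the interface text tells. Its arguments: {"type":"object","properties":{"moves":{"type":"array"},"squeeze":{"type":"number"}},"required":["moves"]}

```bash
ls; mkdir -p pics
cat > h.py <<'E'
import numpy as np, cv2
from scipy.spatial.transform import Rotation as R
from station import manip, get_image, camera_params
def cam(n):
    p=camera_params(n); K=np.array([[p['fx'],0,p['cx']],[0,p['fy'],p['cy']],[0,0,1.]])
    return K, cv2.Rodrigues(np.array(p['rvec'],float))[0], np.array(p['tvec'],float).ravel()
def cloud(n,d):
    K,Rm,t=cam(n); v,u=np.indices(d.shape)
    P=np.stack([(u-K[0,2])/K[0,0]*d,(v-K[1,2])/K[1,1]*d,d],-1)
    return (P-t)@Rm
def ray(n,u,v,z):
    K,Rm,t=cam(n); c=-Rm.T@t; r=Rm.T@np.linalg.inv(K)@np.array([u,v,1.])
    return c+r*(z-c[2])/r[2]
def proj(n,P):
    K,Rm,t=cam(n); q=K@(Rm@np.array(P,float)+t); return q[:2]/q[2]
def save(n,f):
    im,d=get_image(n); cv2.imwrite('pics/'+f,im[:,:,::-1]); np.savez('/tmp/'+n,im=im,d=d); return im,d
def delta(target,Rt=None):
    """shift in tool axes mm, rotation in 8deg units"""
    o=manip.get_obs(); Rc=R.from_rotvec(o['orientation'])
    s=Rc.inv().apply(np.array(target)-o['tcp_pos'])*1000
    return s
E
python3 - <<'E'
from h import *
o=manip.get_obs(); print({k:np.round(v,3) for k,v in o.items()}, manip.grasp_offset)
print(R.from_rotvec(o['orientation']).as_matrix().round(3))
for n in('top','side'):
    save(n,n+'0.png'); K,Rm,t=cam(n); print(n,K[0,0],-Rm.T@t,Rm[2])
E
```

```text
pics
{'time': np.float64(0.0), 'joint_pos': array([ 1.122,  0.427,  0.074,  1.607, -0.034,  1.111, -0.067]), 'dq': array([-0.001,  0.001,  0.   , -0.002, -0.002, -0.   , -0.001]), 'joint_torque': array([ 1.0000e-03, -9.4983e+01,  3.7610e+00, -4.6353e+01,  1.9000e-02,
        1.0000e-02,  0.0000e+00]), 'tcp_pos': array([ 0.199, -0.645,  0.201]), 'orientation': array([-3.105, -0.469,  0.   ]), 'wrist_force': array([ 0.119,  0.209, -0.   ]), 'moment': array([-0.012, -0.004, -0.051]), 'finger_force': np.float64(0.0), 'gripper_width': np.float64(1.001)} -0.0187
[[ 0.955  0.295 -0.   ]
 [ 0.295 -0.955  0.001]
 [-0.    -0.001 -1.   ]]
top 422.25800149463527 [0.52934105 0.00757212 1.33330103] [ 0.06957152  0.02236608 -0.99732621]
side 430.3152930918368 [ 0.50366779 -1.03984664  0.81631723] [ 0.05966988  0.83497207 -0.54704767]
```

View pics/top0.png

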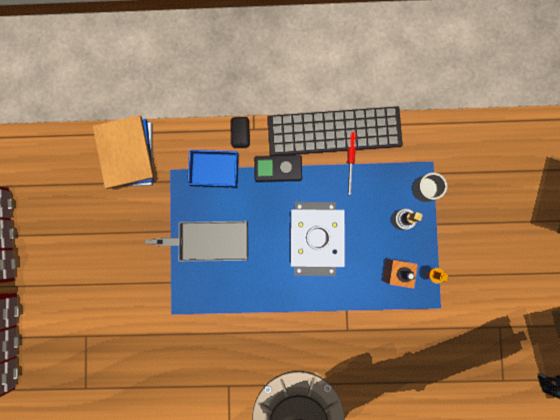

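View pics/side0.png

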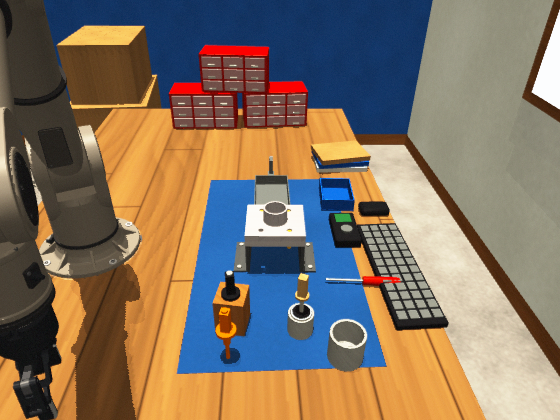

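The top view shows the tray at (213,241) with its tab near (155,241), and the housing at (318,238). Brass shows at (301,223), (334,225) and (300,252), and the hole at (335,252) is dark.
Lookalikes:
- **Punch:** black one in the wooden block at (404,275), or the orange one at (438,275). I choose the black one.
- **Cup:** small one with the brush at (405,219), or the large one at (432,186). I choose the small one.

Next I measure and take a close crop.

Run:
```python
from h import *
z=np.load('/tmp/top.npz'); im,d=z['im'],z['d']; P=cloud('top',d)
c=cv2.resize(im[165:300,280:450],None,fx=4.5,fy=4.3,interpolation=cv2.INTER_CUBIC); cv2.imwrite('pics/crop1.png',c[:,:,::-1])
x,y,h=P[...,0],P[...,1],P[...,2]
def rect(m,name):
    m=m.astype(np.uint8); n,l,s,ce=cv2.connectedComponentsWithStats(m)
    i=1+np.argmax(s[1:,4]); q=P[l==i]; r=cv2.minAreaRect((q[:,:2]*1000).astype(np.float32)); print(name,s[i,4],'c',np.round(r[0],1),'size',np.round(r[1],1),'ang',round(r[2],1),'z',np.median(q[:,2]).round(4), 'uv',ce[i].round(1)); return l==i
u,v=np.meshgrid(np.arange(560),np.arange(420))
box=lambda a,b,c,e:(u>=a)&(u<b)&(v>=c)&(v<e)
rect(box(280,360,200,280)&(abs(h-.135)<.006),'plate')
rect(box(280,360,200,280)&(h>.160),'bowl rim')
rect(box(140,260,200,280)&(h>.028),'tray walls+tab')
rect(box(140,260,200,280)&(h>.058),'tab')
rect(box(172,260,200,280)&(h>.025),'pan')
rect(box(375,425,255,295)&(abs(h-.100)<.01),'block')
rect(box(375,428,255,295)&(h>.125),'punch grip')
rect(box(385,428,200,238)&(h>.13),'brush grip')
rect(box(385,424,200,238)&(abs(h-.06)<.008),'cup')
hsv=cv2.cvtColor(im,cv2.COLOR_RGB2HSV)
for n,(uu,vv) in dict(h1=(301,223),h2=(334,225),h3=(300,252),h4=(335,252)).items():
    print(n,im[vv,uu],ray('top',uu,vv,.133)[:2].round(4))
```

```text
plate 2466 c [545.3 -66.7] size [147.9 159. ] ang 88.4 z 0.1343 uv [316.7 238. ]
bowl rim 144 c [534.1 -51.7] size [64.7 99.8] ang 37.5 z 0.1736 uv [317.9 237.8]
tray walls+tab 287 c [543.4 182.1] size [349.5 119.8] ang 88.8 z 0.0388 uv [207.7 240.7]
tab 66 c [547.3 429.5] size [36.9 12.1] ang 88.5 z 0.0705 uv [151.1 242. ]
pan 315 c [543.4 182.1] size [349.5 119.8] ang 88.8 z 0.0383 uv [205.5 240.5]
block 507 c [ 434.7 -312.1] size [72.7 69.5] ang 79.3 z 0.1001 uv [401.5 273.9]
punch grip 88 c [ 434.  -313.9] size [20.1 20.9] ang 6.9 z 0.1612 uv [408.2 275.7]
brush grip 96 c [ 569.9 -171.7] size [ 25.6 366.8] ang 8.8 z 0.1708 uv [415.4 217. ]
cup 189 c [ 595.5 -333.9] size [60.7 53.7] ang 6.4 z 0.0621 uv [403.  219.4]
h1 [211 215  57] [ 0.5888 -0.0224]
h2 [232 237  71] [ 0.5806 -0.1157]
h3 [226 228  70] [ 0.5068 -0.0171]
h4 [44 51 71] [ 0.5042 -0.1159]
```

View pics/crop1.png

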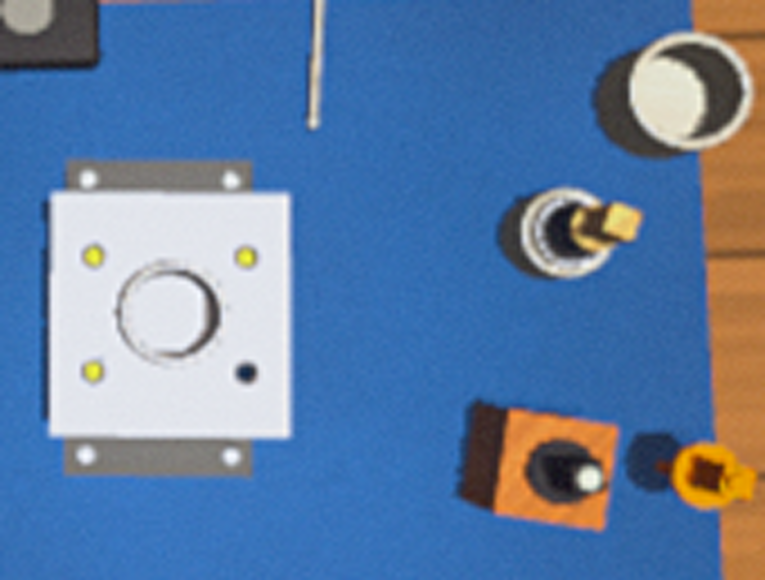

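The crop confirms the black punch in the block at crop pixel (560,470), the brush in the small cup at (567,232), brass at holes 1–3, and hole 4 empty. I'll start with the tray.

```bash
cat >> h.py <<'E'
def plan(*wps):
    o=manip.get_obs(); Rc=R.from_rotvec(o['orientation']); p=np.array(o['tcp_pos'])
    a=Rc.as_matrix()[:,0]; print('now',p.round(4),'yaw',np.degrees(np.arctan2(a[1],a[0])).round(2),'t',round(float(o['time']),2),'w',round(float(o['gripper_width']),3),'F',np.round(o['wrist_force'],1))
    for x,y,z,yw in wps:
        c,s=np.cos(np.radians(yw)),np.sin(np.radians(yw))
        Rt=R.from_matrix(np.array([[c,s,0],[s,-c,0],[0,0,-1.]]))
        print((x,y,z,yw),'slide',(Rc.inv().apply(np.array([x,y,z])-p)*1000).round(1),'rot',np.degrees((Rc.inv()*Rt).as_rotvec()/8).round(3))
E
python3 - <<'E'
from h import *
plan((.3,-.55,.28,17),(.55,-.15,.28,50),(.547,.12,.28,88.5),(.547,.43,.15,88.5),(.547,.43,.037,88.5))
z=np.load('/tmp/top.npz'); im,d=z['im'],z['d']; P=cloud('top',d)
h=P[...,2]; hsv=cv2.cvtColor(im,cv2.COLOR_RGB2HSV)
m=np.zeros(h.shape,bool); m[215:265,290:345]=1
m&=(hsv[...,0]>20)&(hsv[...,0]<40)&(hsv[...,1]>90)
n,l,s,ce=cv2.connectedComponentsWithStats(m.astype(np.uint8))
for i in range(1,n): print('pin',ce[i],s[i,4],ray('top',*ce[i],.133)[:2].round(4))
def rect(mk,nm):
    q=P[mk]; r=cv2.minAreaRect((q[:,:2]*1000).astype(np.float32)); print(nm,mk.sum(),r,np.median(q[:,:2],0))
X,Y=P[...,0],P[...,1]
near=lambda x,y,r:(np.hypot(X-x,Y-y)<r)
rect(near(.595,-.334,.03)&(h>.165)&(h<.18),'brush top'); rect(near(.595,-.334,.04)&(abs(h-.06)<.006),'cup')
rect(near(.434,-.314,.025)&(h>.155),'punch top')
rect(near(.545,-.067,.04)&(h>.168)&(h<.18),'rim')
E
```

```text
now [ 0.1992 -0.6445  0.2007] yaw 17.18 t 0.1 w 0.997 F [-0.3 -0.2 -0. ]
(0.3, -0.55, 0.28, 17) slide [124.2 -60.6 -79.3] rot [-0.008  0.     0.022]
(0.55, -0.15, 0.28, 50) slide [ 481.2 -368.9  -78.9] rot [-8.000e-03 -2.000e-03 -4.103e+00]
(0.547, 0.12, 0.28, 88.5) slide [ 558.1 -627.8  -78.6] rot [-7.000e-03 -5.000e-03 -8.915e+00]
(0.547, 0.43, 0.15, 88.5) slide [ 649.6 -923.8   51.7] rot [-7.000e-03 -5.000e-03 -8.915e+00]
(0.547, 0.43, 0.037, 88.5) slide [ 649.6 -923.7  164.7] rot [-7.000e-03 -5.000e-03 -8.915e+00]
pin [300.5        224.28571429] 14 [ 0.5852 -0.0209]
pin [334.38461538 224.38461538] 13 [ 0.5823 -0.1169]
pin [300.38461538 250.61538462] 13 [ 0.5107 -0.0183]
brush top 60 ((595.8111572265625, -340.2398681640625), (21.06915855407715, 20.320119857788086), 70.92545318603516) [ 0.59492506 -0.33901686]
cup 148 ((595.4979248046875, -334.2816467285156), (60.69206619262695, 52.87834548950195), 6.40200138092041) [ 0.59573936 -0.32879368]
punch top 61 ((433.7571105957031, -313.9652404785156), (19.533567428588867, 20.935457229614258), 6.901739597320557) [ 0.43436969 -0.31254842]
rim 125 ((545.19873046875, -65.96820068359375), (63.637451171875, 62.19675064086914), 43.52602005004883) [ 0.54362406 -0.06594101]
```

Emit:
drive_tool(moves=[{"slide": [124, -61, -79], "rotation": [0, 0, 0], "jaw": 0}, {"slide": [124, -61, -79], "rotation": [0, 0, 0], "jaw": 0}, {"slide": [124, -61, -79], "rotation": [0, 0, 0], "jaw": 0}, {"slide": [481, -369, -79], "rotation": [0, 0, -4.1], "jaw": 0}, {"slide": [481, -369, -79], "rotation": [0, 0, -4.1], "jaw": 0}, {"slide": [481, -369, -79], "rotation": [0, 0, -4.1], "jaw": 0}, {"slide": [481, -369, -79], "rotation": [0, 0, -4.1], "jaw": 0}, {"slide": [481, -369, -79], "rotation": [0, 0, -4.1], "jaw": 0}, {"slide": [481, -369, -79], "rotation": [0, 0, -4.1], "jaw": 0}, {"slide": [481, -369, -79], "rotation": [0, 0, -4.1], "jaw": 0}, {"slide": [481, -369, -79], "rotation": [0, 0, -4.1], "jaw": 0}, {"slide": [481, -369, -79], "rotation": [0, 0, -4.1], "jaw": 0}])

```text
time: 1.6
tcp_pos: [0.5509, -0.1473, 0.2799]
orientation: [-2.843, -1.333, -0.0]
wrist_force: [-0.0, -1.0, -0.5]
gripper_width: 0.999
finger_force: 0.0
```

```bash
python3 -c "
from h import *
plan((.547,.12,.28,88.5),(.547,.43,.16,88.5),(.547,.43,.037,88.5))"
```

```text
now [ 0.5509 -0.1473  0.2799] yaw 50.24 t 1.6 w 0.999 F [-0.  -1.  -0.5]
(0.547, 0.12, 0.28, 88.5) slide [ 2.030e+02 -1.739e+02  2.000e-01] rot [-0.006 -0.007 -4.783]
(0.547, 0.43, 0.16, 88.5) slide [ 441.2 -372.1  120.6] rot [-0.006 -0.007 -4.783]
(0.547, 0.43, 0.037, 88.5) slide [ 441.1 -372.   243.6] rot [-0.006 -0.007 -4.783]
```

Emit:
drive_tool(moves=[{"slide": [203, -174, 0], "rotation": [0, 0, -4.78], "jaw": 0}, {"slide": [203, -174, 0], "rotation": [0, 0, -4.78], "jaw": 0}, {"slide": [203, -174, 0], "rotation": [0, 0, -4.78], "jaw": 0}, {"slide": [203, -174, 0], "rotation": [0, 0, -4.78], "jaw": 0}, {"slide": [203, -174, 0], "rotation": [0, 0, -4.78], "jaw": 0}, {"slide": [441, -372, 120], "rotation": [0, 0, -4.78], "jaw": 0}, {"slide": [441, -372, 120], "rotation": [0, 0, -4.78], "jaw": 0}, {"slide": [441, -372, 120], "rotation": [0, 0, -4.78], "jaw": 0}, {"slide": [441, -372, 120], "rotation": [0, 0, -4.78], "jaw": 0}, {"slide": [441, -372, 120], "rotation": [0, 0, -4.78], "jaw": 0}, {"slide": [441, -372, 120], "rotation": [0, 0, -4.78], "jaw": 0}, {"slide": [441, -372, 120], "rotation": [0, 0, -4.78], "jaw": 0}])

```text
time: 3.1
tcp_pos: [0.5486, 0.4264, 0.1592]
orientation: [-2.255, -2.187, 0.003]
wrist_force: [-0.7, -1.0, 0.6]
gripper_width: 1.003
finger_force: 0.0
```

Run:
```python
from h import *
im,d=save('top','t1.png'); im2,_=save('side','s1.png')
c=np.hstack([cv2.resize(im[195:285,130:270],None,fx=2.8,fy=2.8),cv2.resize(im2[120:255,200:340],None,fx=2.8,fy=2.8)[:252]]); cv2.imwrite('pics/c1.png',c[:,:,::-1])
P=cloud('top',d); X,Y,h=[P[...,i] for i in range(3)]
m=(X>.47)&(X<.63)&(Y>.1)&(Y<.48)&(h>.03)&(h<.05); q=P[m]; print('pan',cv2.minAreaRect((q[:,:2]*1000).astype(np.float32)))
plan((.547,.43,.037,88.5))
```

```text
pan ((545.58642578125, 279.1991882324219), (268.813232421875, 120.2347183227539), 89.13285064697266)
now [0.5498 0.4246 0.1605] yaw 88.09 t 3.2 w 0.999 F [ 0.5 -0.4 -0.6]
(0.547, 0.43, 0.037, 88.5) slide [  5.4  -3.1 123.5] rot [ 0.004  0.007 -0.052]
```

View pics/c1.png

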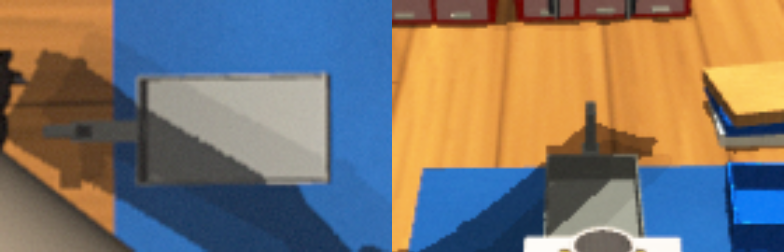

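Run:
```python
from h import *
o=manip.get_obs(); p=np.array(o['tcp_pos']); print(p,proj('top',p),proj('side',p),proj('top',[.547,.4295,.0705]),proj('side',[.547,.4295,.0705]))
z=np.load('/tmp/top.npz'); z2=np.load('/tmp/side.npz')
a=cv2.resize(z['im'][180:330,60:270],None,fx=1.9,fy=1.9); b=cv2.resize(z2['im'][0:210,180:390],None,fx=1.36,fy=1.36)
c=np.hstack([a[:285],b[:285]]); cv2.imwrite('pics/c2.png',c[:,:,::-1])
```

```text
[0.54982937 0.42461458 0.16052332] [141.67310004 240.8515222 ] [270.58536865 136.58860582] [150.6247162  242.07669737] [269.6965711  157.92629292]
```

View pics/c2.png

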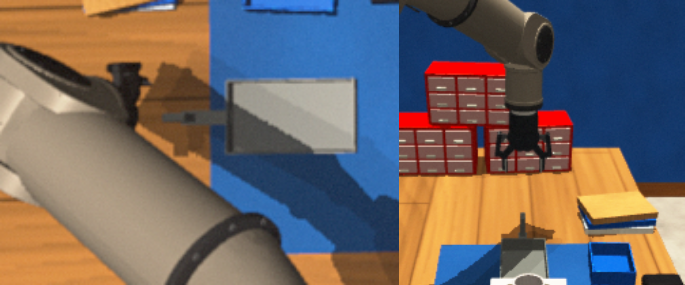

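The gripper is straight above the tab: side view fingers at about (270,121), tab at (270,158). I descend and grip.

Emit:
drive_tool(moves=[{"slide": [3, 0, 60], "rotation": [0, 0, 0], "jaw": 0}, {"slide": [3, 0, 90], "rotation": [0, 0, 0], "jaw": 0}, {"slide": [3, 0, 121], "rotation": [0, 0, 0], "jaw": 0}, {"slide": [3, 0, 121], "rotation": [0, 0, 0], "jaw": 0}, {"slide": [3, 0, 121], "rotation": [0, 0, 0], "jaw": 1}, {"slide": [3, 0, 121], "rotation": [0, 0, 0], "jaw": 1}, {"slide": [3, 0, 121], "rotation": [0, 0, 0], "jaw": 1}, {"slide": [3, 0, 121], "rotation": [0, 0, 0], "jaw": 1}, {"slide": [3, 0, 121], "rotation": [0, 0, 0], "jaw": 1}, {"slide": [3, 0, 121], "rotation": [0, 0, 0], "jaw": 1}, {"slide": [3, 0, 121], "rotation": [0, 0, 0], "jaw": 1}, {"slide": [3, 0, 121], "rotation": [0, 0, 0], "jaw": 1}], squeeze=50)

```text
time: 4.7
tcp_pos: [0.549, 0.4301, 0.0397]
orientation: [-2.256, -2.186, -0.001]
wrist_force: [1.2, 2.3, 4.8]
gripper_width: 0.129
finger_force: 49.1
```

```bash
python3 -c "
from h import *
plan((.549,.28,.038,88.4),(.550,.115,.038,88.4))"
```

```text
now [0.549  0.4301 0.0397] yaw 88.22 t 4.7 w 0.129 F [1.2 2.3 4.8]
(0.549, 0.28, 0.038, 88.4) slide [-150.     4.7    1.6] rot [ 0.004 -0.006 -0.023]
(0.55, 0.115, 0.038, 88.4) slide [-314.9   10.8    1.4] rot [ 0.004 -0.006 -0.023]
```

Emit:
drive_tool(moves=[{"slide": [-20, 1, 0], "rotation": [0, 0, 0], "jaw": 1}, {"slide": [-50, 2, 0], "rotation": [0, 0, 0], "jaw": 1}, {"slide": [-80, 3, 0], "rotation": [0, 0, 0], "jaw": 1}, {"slide": [-110, 4, 0], "rotation": [0, 0, 0], "jaw": 1}, {"slide": [-140, 5, 0], "rotation": [0, 0, 0], "jaw": 1}, {"slide": [-170, 6, 0], "rotation": [0, 0, 0], "jaw": 1}, {"slide": [-200, 7, 0], "rotation": [0, 0, 0], "jaw": 1}, {"slide": [-230, 8, 0], "rotation": [0, 0, 0], "jaw": 1}, {"slide": [-260, 9, 0], "rotation": [0, 0, 0], "jaw": 1}, {"slide": [-290, 10, 0], "rotation": [0, 0, 0], "jaw": 1}, {"slide": [-315, 11, 0], "rotation": [0, 0, 0], "jaw": 1}, {"slide": [-315, 11, 0], "rotation": [0, 0, 0], "jaw": 1}])

```text
time: 6.2
tcp_pos: [0.55, 0.1122, 0.0393]
orientation: [2.258, 2.183, -0.001]
wrist_force: [-0.4, -3.1, 1.0]
gripper_width: 0.128
finger_force: 48.8
```

Emit:
drive_tool(moves=[{"slide": [0, 0, 0], "rotation": [0, 0, 0], "jaw": 0}, {"slide": [0, 0, 0], "rotation": [0, 0, 0], "jaw": 0}, {"slide": [0, 0, 0], "rotation": [0, 0, 0], "jaw": 0}, {"slide": [0, 0, 0], "rotation": [0, 0, 0], "jaw": 0}, {"slide": [0, 0, -60], "rotation": [0, 0, 0], "jaw": 0}, {"slide": [0, 0, -120], "rotation": [0, 0, 0], "jaw": 0}, {"slide": [0, 0, -180], "rotation": [0, 0, 0], "jaw": 0}, {"slide": [0, 0, -240], "rotation": [0, 0, 0], "jaw": 0}, {"slide": [0, 0, -260], "rotation": [0, 0, 0], "jaw": 0}, {"slide": [0, 0, -260], "rotation": [0, 0, 0], "jaw": 0}])

```text
time: 7.45
tcp_pos: [0.5505, 0.1148, 0.3009]
orientation: [2.254, 2.185, 0.003]
wrist_force: [0.2, 0.3, -0.9]
gripper_width: 1.0
finger_force: 0.0
```

Run:
```python
from h import *
im,d=save('top','t2.png'); P=cloud('top',d); X,Y,h=[P[...,i] for i in range(3)]
m=(X>.50)&(X<.60)&(Y>.05)&(Y<.16)&(h>.058)&(h<.085); q=P[m]; print('tab',m.sum(),cv2.minAreaRect((q[:,:2]*1000).astype(np.float32)))
plan((.55,-.0,.30,60),(.46,-.27,.30,54),(.4337,-.3135,.30,6.9),(.4337,-.3135,.30,96.9))
```

```text
tab 0 ((0.0, 0.0), (0.0, 0.0), 0.0)
now [0.5499 0.1145 0.2994] yaw 88.22 t 7.5 w 0.999 F [ 0.1 -0.7 -0.6]
(0.55, -0.0, 0.3, 60) slide [-114.4    3.6   -0.6] rot [ 0.005 -0.     3.527]
(0.46, -0.27, 0.3, 54) slide [-387.1  -77.9   -0.6] rot [ 5.000e-03 -1.000e-03  4.277e+00]
(0.4337, -0.3135, 0.3, 6.9) slide [-431.4 -102.9   -0.6] rot [ 5.0000e-03 -3.0000e-03  1.0165e+01]
(0.4337, -0.3135, 0.3, 96.9) slide [-431.4 -102.9   -0.6] rot [ 5.000e-03  1.000e-03 -1.085e+00]
```

Emit:
drive_tool(moves=[{"slide": [-114, 0, 0], "rotation": [0, 0, 0], "jaw": 0}, {"slide": [-114, 0, 0], "rotation": [0, 0, 0], "jaw": 0}, {"slide": [-431, -103, 0], "rotation": [0, 0, -1.08], "jaw": 0}, {"slide": [-431, -103, 0], "rotation": [0, 0, -1.08], "jaw": 0}, {"slide": [-431, -103, 0], "rotation": [0, 0, -1.08], "jaw": 0}, {"slide": [-431, -103, 0], "rotation": [0, 0, -1.08], "jaw": 0}, {"slide": [-431, -103, 0], "rotation": [0, 0, -1.08], "jaw": 0}, {"slide": [-431, -103, 0], "rotation": [0, 0, -1.08], "jaw": 0}, {"slide": [-431, -103, 0], "rotation": [0, 0, -1.08], "jaw": 0}, {"slide": [-431, -103, 0], "rotation": [0, 0, -1.08], "jaw": 0}, {"slide": [-431, -103, 0], "rotation": [0, 0, -1.08], "jaw": 0}, {"slide": [-431, -103, 0], "rotation": [0, 0, -1.08], "jaw": 0}])

```text
time: 9.0
tcp_pos: [0.4339, -0.3124, 0.2993]
orientation: [-2.083, -2.351, -0.0]
wrist_force: [0.0, 0.8, -0.6]
gripper_width: 1.005
finger_force: 0.0
```

Run:
```python
from h import *
im,d=save('top','t3.png'); save('side','s3.png'); P=cloud('top',d); X,Y,h=[P[...,i] for i in range(3)]
m=(X>.50)&(X<.60)&(Y>.05)&(Y<.16)&(h>.058)&(h<.085); q=P[m]; print('tab',m.sum(),cv2.minAreaRect((q[:,:2]*1000).astype(np.float32)))
plan((.434,-.3135,.30,96.9),(.434,-.3135,.115,96.9))
```

```text
tab 54 ((547.8580322265625, 112.25433349609375), (35.65266799926758, 11.929491996765137), 88.69743347167969)
now [ 0.4338 -0.3127  0.2994] yaw 96.9 t 9.1 w 1.0 F [0.1 0.6 0.3]
(0.434, -0.3135, 0.3, 96.9) slide [-0.8  0.1 -0.6] rot [ 0.  0. -0.]
(0.434, -0.3135, 0.115, 96.9) slide [-8.000e-01  1.000e-01  1.844e+02] rot [ 0.  0. -0.]
```

View pics/s3.png

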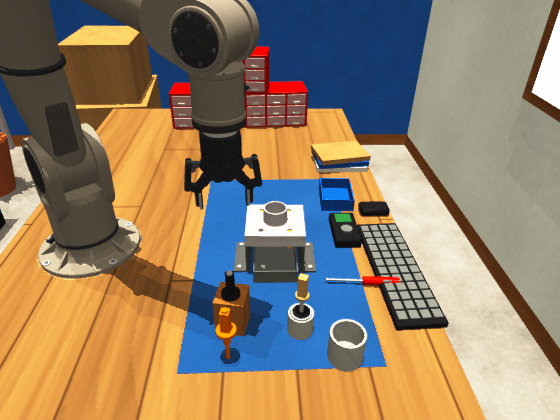

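The tray sits under the housing: the tab measures (0.548, 0.112), so the pan centre is at about y = -0.068. The side view shows the open gripper over the black punch, grip top at about (230,273). I descend on it and grip.

Emit:
drive_tool(moves=[{"slide": [-1, 0, 60], "rotation": [0, 0, 0], "jaw": 0}, {"slide": [-1, 0, 110], "rotation": [0, 0, 0], "jaw": 0}, {"slide": [-1, 0, 150], "rotation": [0, 0, 0], "jaw": 0}, {"slide": [-1, 0, 184], "rotation": [0, 0, 0], "jaw": 0}, {"slide": [-1, 0, 184], "rotation": [0, 0, 0], "jaw": 0}, {"slide": [-1, 0, 184], "rotation": [0, 0, 0], "jaw": 1}, {"slide": [-1, 0, 184], "rotation": [0, 0, 0], "jaw": 1}, {"slide": [-1, 0, 184], "rotation": [0, 0, 0], "jaw": 1}, {"slide": [-1, 0, 184], "rotation": [0, 0, 0], "jaw": 1}, {"slide": [-1, 0, 184], "rotation": [0, 0, 0], "jaw": 1}, {"slide": [-1, 0, 184], "rotation": [0, 0, 0], "jaw": 1}, {"slide": [-1, 0, 184], "rotation": [0, 0, 0], "jaw": 1}], squeeze=80)

```text
time: 10.6
tcp_pos: [0.4341, -0.3144, 0.1163]
orientation: [2.084, 2.349, 0.0]
wrist_force: [-1.4, 1.6, 9.4]
gripper_width: 0.211
finger_force: 78.9
```

Emit:
drive_tool(moves=[{"slide": [0, 0, -40], "rotation": [0, 0, 0], "jaw": 1}, {"slide": [0, 0, -80], "rotation": [0, 0, 0], "jaw": 1}, {"slide": [0, 0, -120], "rotation": [0, 0, 0], "jaw": 1}, {"slide": [0, 0, -160], "rotation": [0, 0, 0], "jaw": 1}, {"slide": [0, 0, -200], "rotation": [0, 0, 0], "jaw": 1}, {"slide": [0, 0, -225], "rotation": [0, 0, 0], "jaw": 1}, {"slide": [0, 0, -225], "rotation": [0, 0, 0], "jaw": 1}])

```text
time: 11.48
tcp_pos: [0.4342, -0.3144, 0.342]
orientation: [2.083, 2.348, 0.0]
wrist_force: [-0.6, 0.4, -2.4]
gripper_width: 0.212
finger_force: 79.4
```

Run:
```python
from h import *
im,d=save('side','s4.png'); plan((.5822,-.1163,.34,60),(.5822,-.1163,.26,60))
o=manip.get_obs(); p=np.array(o['tcp_pos']); A=R.from_rotvec(o['orientation']).as_matrix()[:,2]
t=p+A*(-.0187+.119); print('tip expected',t,proj('side',t),o['finger_force'])
u,v=proj('side',t).astype(int); c=cv2.resize(im[max(v-110,0):v+30,u-80:u+80],None,fx=3.5,fy=3.5); cv2.imwrite('pics/c4.png',c[:,:,::-1])
```

```text
now [ 0.4336 -0.3141  0.3404] yaw 96.85 t 11.53 w 0.215 F [-0.2  0.2 -3.3]
(0.5822, -0.1163, 0.34, 60) slide [178.7 171.1   0.4] rot [4.000e-03 3.000e-03 4.606e+00]
(0.5822, -0.1163, 0.26, 60) slide [178.7 171.1  80.4] rot [4.000e-03 3.000e-03 4.606e+00]
tip expected [ 0.43369418 -0.31417591  0.24008682] [226.47500554 245.70125138] 79.44138407707214
```

View pics/c4.png

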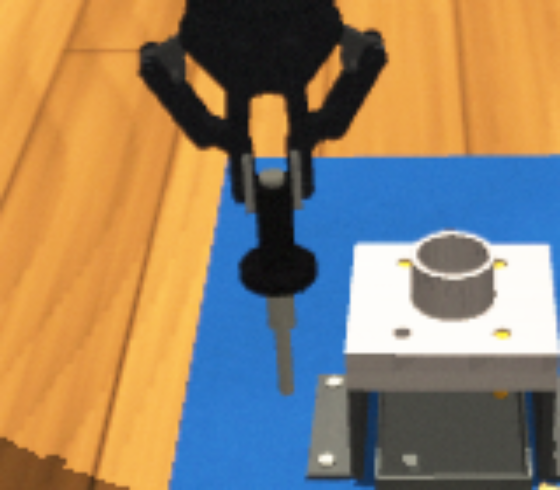

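The punch is held upright. Its tip is at about (227.7,247) against (226.5,245.7) expected. Now I move over hole 2.

Emit:
drive_tool(moves=[{"slide": [179, 171, 0], "rotation": [0, 0, 4.6], "jaw": 1}, {"slide": [179, 171, 0], "rotation": [0, 0, 4.6], "jaw": 1}, {"slide": [179, 171, 0], "rotation": [0, 0, 4.6], "jaw": 1}, {"slide": [179, 171, 0], "rotation": [0, 0, 4.6], "jaw": 1}, {"slide": [179, 171, 0], "rotation": [0, 0, 4.6], "jaw": 1}, {"slide": [179, 171, 0], "rotation": [0, 0, 4.6], "jaw": 1}, {"slide": [179, 171, 50], "rotation": [0, 0, 4.6], "jaw": 1}, {"slide": [179, 171, 80], "rotation": [0, 0, 4.6], "jaw": 1}, {"slide": [179, 171, 80], "rotation": [0, 0, 4.6], "jaw": 1}, {"slide": [179, 171, 80], "rotation": [0, 0, 4.6], "jaw": 1}])

```text
time: 12.78
tcp_pos: [0.5823, -0.1165, 0.2613]
orientation: [2.72, 1.571, 0.001]
wrist_force: [0.2, 0.9, -2.6]
gripper_width: 0.216
finger_force: 79.2
```

```bash
cat >> h.py <<'E'
def tipcheck(name, lens=(.119,)):
    im,d=save('side',name); P=cloud('side',d); o=manip.get_obs(); p=np.array(o['tcp_pos']); A=R.from_rotvec(o['orientation']).as_matrix()[:,2]
    t=p+A*(-.0187+.119); uv=proj('side',t); print('tip exp',t.round(4),uv.round(1))
    for a in (.005,.012,.02,.028,.036,.044):
        m=(abs(P[...,2]-t[2]-a)<.004)&(np.hypot(P[...,0]-t[0],P[...,1]-t[1])<.018); q=P[m]
        if len(q): print(a,len(q),'x',q[:,0].mean().round(4),'ymin',np.percentile(q[:,1],20).round(4))
    return im,uv
E
python3 - <<'E'
from h import *
im,uv=tipcheck('s5.png'); plan((.5822,-.1163,.26,60))
z=np.load('/tmp/side.npz'); hsv=cv2.cvtColor(im,cv2.COLOR_RGB2HSV)
m=((hsv[...,0]>20)&(hsv[...,0]<40)&(hsv[...,1]>90)).astype(np.uint8); m[:200]=0;m[245:]=0;m[:,:245]=0;m[:,310:]=0
n,l,s,ce=cv2.connectedComponentsWithStats(m)
for i in range(1,n): print(ce[i],s[i,4],ray('side',*ce[i],.132)[:2].round(4))
u,v=uv.astype(int); c=cv2.resize(im[v-60:v+50,u-70:u+50],None,fx=5,fy=5,interpolation=cv2.INTER_CUBIC); cv2.imwrite('pics/c5.png',c[:,:,::-1])
E
```

```text
tip exp [ 0.5828 -0.1164  0.1614] [289.1 221.2]
0.005 6 x 0.5819 ymin -0.1227
0.012 8 x 0.582 ymin -0.1241
0.02 10 x 0.5822 ymin -0.1232
0.028 10 x 0.583 ymin -0.1246
0.036 11 x 0.5819 ymin -0.1233
0.044 8 x 0.5815 ymin -0.1228
now [ 0.5826 -0.1164  0.2617] yaw 60.03 t 12.82 w 0.212 F [-0.4  0.  -2.5]
(0.5822, -0.1163, 0.26, 60) slide [-0.1 -0.4  1.6] rot [ 0.011 -0.004  0.004]
[261.5 210. ] 4 [ 0.511  -0.0178]
[287.5 210.5] 4 [ 0.5851 -0.022 ]
```

View pics/c5.png

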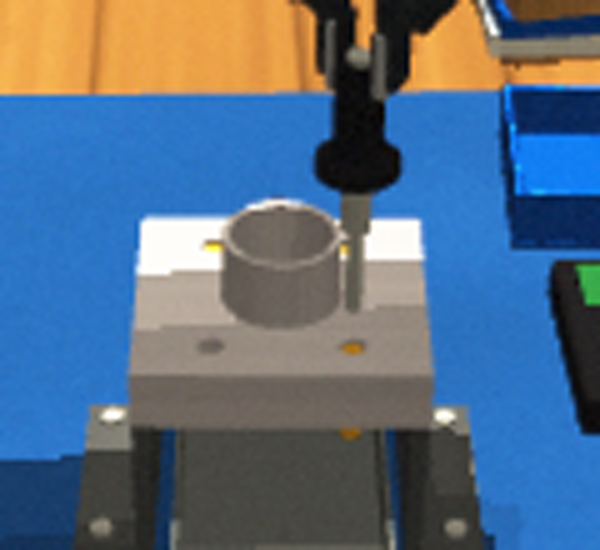

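Run:
```python
from h import *
print(ray('side',289.4,230.6,.132),ray('side',289.6,222.4,.1614), ray('side',289.6,221.4,.1614))
plan((.5822,-.1163,.235,60),(.5822,-.1163,.205,60),(.5822,-.1163,.34,60))
```

```text
[ 0.58416451 -0.11830869  0.132     ] [ 0.58361596 -0.1218779   0.1614    ] [ 0.58391751 -0.11734722  0.1614    ]
now [ 0.5826 -0.1164  0.2617] yaw 60.03 t 12.82 w 0.212 F [-0.4  0.  -2.5]
(0.5822, -0.1163, 0.235, 60) slide [-0.2 -0.4 26.6] rot [ 0.011 -0.004  0.004]
(0.5822, -0.1163, 0.205, 60) slide [-0.2 -0.5 56.6] rot [ 0.011 -0.004  0.004]
(0.5822, -0.1163, 0.34, 60) slide [ -0.1  -0.3 -78.4] rot [ 0.011 -0.004  0.004]
```

Emit:
drive_tool(moves=[{"slide": [0, 0, 10], "rotation": [0, 0, 0], "jaw": 1}, {"slide": [0, 0, 20], "rotation": [0, 0, 0], "jaw": 1}, {"slide": [0, 0, 24], "rotation": [0, 0, 0], "jaw": 1}, {"slide": [0, 0, 27], "rotation": [0, 0, 0], "jaw": 1}, {"slide": [0, 0, 28], "rotation": [0, 0, 0], "jaw": 1}, {"slide": [0, 0, 28], "rotation": [0, 0, 0], "jaw": 1}])

```text
time: 13.58
tcp_pos: [0.5823, -0.116, 0.2326]
orientation: [2.72, 1.572, 0.001]
wrist_force: [-0.4, 0.4, 1.1]
gripper_width: 0.211
finger_force: 79.9
```

Emit:
drive_tool(moves=[{"slide": [0, 0, 2], "rotation": [0, 0, 0], "jaw": 1}, {"slide": [0, 0, 4], "rotation": [0, 0, 0], "jaw": 1}, {"slide": [0, 0, 6], "rotation": [0, 0, 0], "jaw": 1}])

```text
time: 13.95
tcp_pos: [0.5822, -0.116, 0.2263]
orientation: [2.72, 1.572, 0.0]
wrist_force: [0.4, -1.5, 3.5]
gripper_width: 0.207
finger_force: 80.1
```

Emit:
drive_tool(moves=[{"slide": [0, 0, 3], "rotation": [0, 0, 0], "jaw": 1}, {"slide": [0, 0, 6], "rotation": [0, 0, 0], "jaw": 1}, {"slide": [0, 0, 9], "rotation": [0, 0, 0], "jaw": 1}, {"slide": [0, 0, 12], "rotation": [0, 0, 0], "jaw": 1}, {"slide": [0, 0, 15], "rotation": [0, 0, 0], "jaw": 1}, {"slide": [0, 0, 18], "rotation": [0, 0, 0], "jaw": 1}, {"slide": [0, 0, 21], "rotation": [0, 0, 0], "jaw": 1}, {"slide": [0, 0, 24], "rotation": [0, 0, 0], "jaw": 1}, {"slide": [0, 0, 24], "rotation": [0, 0, 0], "jaw": 1}, {"slide": [0, 0, 24], "rotation": [0, 0, 0], "jaw": 1}])

```text
time: 15.2
tcp_pos: [0.5821, -0.116, 0.2024]
orientation: [-2.72, -1.572, -0.0]
wrist_force: [0.4, 0.5, -2.2]
gripper_width: 0.208
finger_force: 79.4
```

Emit:
drive_tool(moves=[{"slide": [0, 0, -20], "rotation": [0, 0, 0], "jaw": 1}, {"slide": [0, 0, -50], "rotation": [0, 0, 0], "jaw": 1}, {"slide": [0, 0, -90], "rotation": [0, 0, 0], "jaw": 1}, {"slide": [0, 0, -130], "rotation": [0, 0, 0], "jaw": 1}, {"slide": [0, 0, -130], "rotation": [0, 0, 0], "jaw": 1}])

```text
time: 15.82
tcp_pos: [0.5834, -0.1159, 0.3356]
orientation: [2.717, 1.57, 0.006]
wrist_force: [-0.4, -0.2, -3.1]
gripper_width: 0.213
finger_force: 79.5
```

Run:
```python
from h import *
im,d=save('side','s6.png'); c=cv2.resize(im[160:290,210:350],None,fx=4.5,fy=4.5,interpolation=cv2.INTER_CUBIC); cv2.imwrite('pics/c6.png',c[:,:,::-1])
plan((.585,-.0205,.334,60),(.585,-.0205,.26,60),(.585,-.0205,.232,60))
```

```text
now [ 0.5826 -0.116   0.3335] yaw 60.05 t 15.88 w 0.21 F [-0.4  0.  -3.4]
(0.585, -0.0205, 0.334, 60) slide [ 83.9 -45.6  -0.5] rot [ 0.017 -0.005  0.006]
(0.585, -0.0205, 0.26, 60) slide [ 83.9 -45.8  73.5] rot [ 0.017 -0.005  0.006]
(0.585, -0.0205, 0.232, 60) slide [ 83.9 -45.8 101.5] rot [ 0.017 -0.005  0.006]
```

View pics/c6.png

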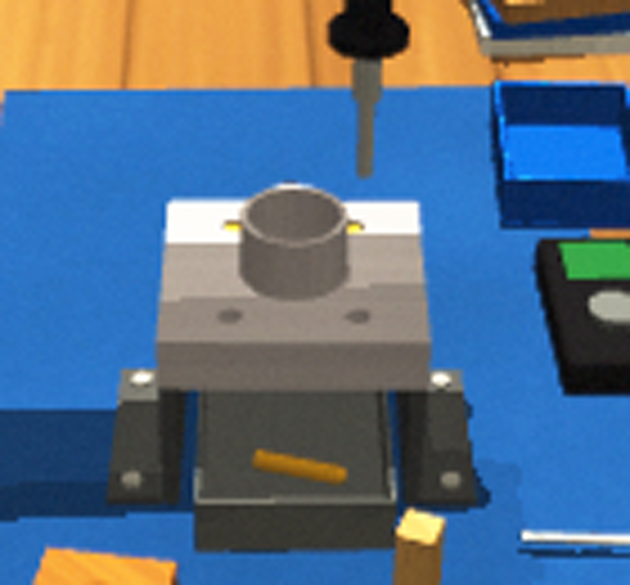

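Dowel 2 lies in the tray at crop (300,465), and both near holes are now dark. Next is hole 1.

Emit:
drive_tool(moves=[{"slide": [84, -46, 0], "rotation": [0, 0, 0], "jaw": 1}, {"slide": [84, -46, 0], "rotation": [0, 0, 0], "jaw": 1}, {"slide": [84, -46, 0], "rotation": [0, 0, 0], "jaw": 1}, {"slide": [84, -46, 40], "rotation": [0, 0, 0], "jaw": 1}, {"slide": [84, -46, 80], "rotation": [0, 0, 0], "jaw": 1}, {"slide": [84, -46, 94], "rotation": [0, 0, 0], "jaw": 1}, {"slide": [84, -46, 99], "rotation": [0, 0, 0], "jaw": 1}, {"slide": [84, -46, 101], "rotation": [0, 0, 0], "jaw": 1}, {"slide": [84, -46, 101], "rotation": [0, 0, 0], "jaw": 1}])

```text
time: 17.0
tcp_pos: [0.5847, -0.0206, 0.232]
orientation: [2.72, 1.571, 0.002]
wrist_force: [0.7, 0.2, 4.1]
gripper_width: 0.213
finger_force: 80.4
```

Emit:
drive_tool(moves=[{"slide": [0, 0, 2], "rotation": [0, 0, 0], "jaw": 1}, {"slide": [0, 0, 4], "rotation": [0, 0, 0], "jaw": 1}, {"slide": [0, 0, 6], "rotation": [0, 0, 0], "jaw": 1}])

```text
time: 17.38
tcp_pos: [0.5843, -0.0203, 0.2253]
orientation: [2.72, 1.572, 0.0]
wrist_force: [1.3, -0.3, 1.8]
gripper_width: 0.208
finger_force: 80.3
```

Same signature as hole 2, so I drive on.

Emit:
drive_tool(moves=[{"slide": [0, 0, 3], "rotation": [0, 0, 0], "jaw": 1}, {"slide": [0, 0, 6], "rotation": [0, 0, 0], "jaw": 1}, {"slide": [0, 0, 9], "rotation": [0, 0, 0], "jaw": 1}, {"slide": [0, 0, 12], "rotation": [0, 0, 0], "jaw": 1}, {"slide": [0, 0, 15], "rotation": [0, 0, 0], "jaw": 1}, {"slide": [0, 0, 18], "rotation": [0, 0, 0], "jaw": 1}, {"slide": [0, 0, 21], "rotation": [0, 0, 0], "jaw": 1}, {"slide": [0, 0, 23], "rotation": [0, 0, 0], "jaw": 1}, {"slide": [0, 0, 23], "rotation": [0, 0, 0], "jaw": 1}, {"slide": [0, 0, 23], "rotation": [0, 0, 0], "jaw": 1}])

```text
time: 18.62
tcp_pos: [0.5841, -0.0203, 0.2022]
orientation: [-2.72, -1.572, 0.0]
wrist_force: [2.7, -0.1, -3.9]
gripper_width: 0.21
finger_force: 79.4
```

Emit:
drive_tool(moves=[{"slide": [0, 0, -20], "rotation": [0, 0, 0], "jaw": 1}, {"slide": [0, 0, -50], "rotation": [0, 0, 0], "jaw": 1}, {"slide": [0, 0, -90], "rotation": [0, 0, 0], "jaw": 1}, {"slide": [0, 0, -130], "rotation": [0, 0, 0], "jaw": 1}, {"slide": [0, 0, -130], "rotation": [0, 0, 0], "jaw": 1}])

```text
time: 19.25
tcp_pos: [0.5849, -0.0199, 0.3352]
orientation: [2.718, 1.571, 0.005]
wrist_force: [-0.3, -0.3, -3.5]
gripper_width: 0.213
finger_force: 79.9
```

Run:
```python
from h import *
im,d=save('side','s7.png'); im2,d2=save('top','t7.png')
P=cloud('top',d2); X,Y,h=[P[...,i] for i in range(3)]
m=(X>.50)&(X<.60)&(Y>.02)&(Y<.16)&(h>.058)&(h<.085); q=P[m]; print('tab',m.sum(),cv2.minAreaRect((q[:,:2]*1000).astype(np.float32)))
P=cloud('side',d); X,Y,h=[P[...,i] for i in range(3)]
m=(X>.46)&(X<.63)&(Y>-.21)&(Y<-.14)&(h>.025)&(h<.045); q=P[m]; print('front wall',m.sum(),q.min(0),q.max(0))
hsv=cv2.cvtColor(im,cv2.COLOR_RGB2HSV); mm=((hsv[...,0]>8)&(hsv[...,0]<40)&(hsv[...,1]>120)).astype(np.uint8); mm[:205]=0; mm[285:]=0; mm[:,:240]=0; mm[:,305:]=0
n,l,s,ce=cv2.connectedComponentsWithStats(mm); print([(c.round(1).tolist(),int(k[4])) for c,k in zip(ce[1:],s[1:])])
plan((.5105,-.018,.334,60),(.5105,-.018,.26,60),(.5105,-.018,.232,60))
```

```text
tab 54 ((547.9212646484375, 112.38788604736328), (35.69845962524414, 11.941489219665527), 88.87145233154297)
front wall 246 [ 0.48564361 -0.17986275  0.02502715] [ 0.62043408 -0.14096652  0.04409999]
[([261.6, 210.2], 5), ([276.1, 263.4], 94), ([301.1, 279.7], 65), ([241.5, 284.0], 4)]
now [ 0.5836 -0.0203  0.3319] yaw 60.05 t 19.35 w 0.211 F [-0.4  0.2 -3.2]
(0.5105, -0.018, 0.334, 60) slide [-34.5 -64.5  -2.1] rot [-0.005  0.004  0.007]
(0.5105, -0.018, 0.26, 60) slide [-34.5 -64.5  71.9] rot [-0.005  0.004  0.007]
(0.5105, -0.018, 0.232, 60) slide [-34.5 -64.4  99.9] rot [-0.005  0.004  0.007]
```

Pin 1 is gone, the tray is unmoved, and the remaining brass is hole 3 at (261.6,210.2). I move to hole 3.

Emit:
drive_tool(moves=[{"slide": [-35, -64, 0], "rotation": [0, 0, 0], "jaw": 1}, {"slide": [-35, -64, 0], "rotation": [0, 0, 0], "jaw": 1}, {"slide": [-35, -64, 0], "rotation": [0, 0, 0], "jaw": 1}, {"slide": [-35, -64, 40], "rotation": [0, 0, 0], "jaw": 1}, {"slide": [-35, -64, 80], "rotation": [0, 0, 0], "jaw": 1}, {"slide": [-35, -64, 94], "rotation": [0, 0, 0], "jaw": 1}, {"slide": [-35, -64, 98], "rotation": [0, 0, 0], "jaw": 1}, {"slide": [-35, -64, 100], "rotation": [0, 0, 0], "jaw": 1}, {"slide": [-35, -64, 100], "rotation": [0, 0, 0], "jaw": 1}])

```text
time: 20.48
tcp_pos: [0.5119, -0.0186, 0.2333]
orientation: [2.719, 1.572, 0.002]
wrist_force: [0.5, 0.3, -2.0]
gripper_width: 0.209
finger_force: 80.1
```

Emit:
drive_tool(moves=[{"slide": [0, 0, 2], "rotation": [0, 0, 0], "jaw": 1}, {"slide": [0, 0, 4], "rotation": [0, 0, 0], "jaw": 1}, {"slide": [0, 0, 6], "rotation": [0, 0, 0], "jaw": 1}])

```text
time: 20.85
tcp_pos: [0.5115, -0.0186, 0.2266]
orientation: [2.72, 1.572, 0.001]
wrist_force: [1.0, 0.3, 4.0]
gripper_width: 0.208
finger_force: 80.6
```

Emit:
drive_tool(moves=[{"slide": [-1, -1, 3], "rotation": [0, 0, 0], "jaw": 1}, {"slide": [-1, -1, 6], "rotation": [0, 0, 0], "jaw": 1}, {"slide": [-1, -1, 9], "rotation": [0, 0, 0], "jaw": 1}, {"slide": [-1, -1, 12], "rotation": [0, 0, 0], "jaw": 1}, {"slide": [-1, -1, 15], "rotation": [0, 0, 0], "jaw": 1}, {"slide": [-1, -1, 18], "rotation": [0, 0, 0], "jaw": 1}, {"slide": [-1, -1, 21], "rotation": [0, 0, 0], "jaw": 1}, {"slide": [-1, -1, 23], "rotation": [0, 0, 0], "jaw": 1}, {"slide": [-1, -1, 23], "rotation": [0, 0, 0], "jaw": 1}, {"slide": [-1, -1, 23], "rotation": [0, 0, 0], "jaw": 1}])

```text
time: 22.1
tcp_pos: [0.5099, -0.019, 0.2034]
orientation: [2.72, 1.572, 0.0]
wrist_force: [-0.5, 0.0, -3.4]
gripper_width: 0.206
finger_force: 79.9
```

Emit:
drive_tool(moves=[{"slide": [0, 0, -20], "rotation": [0, 0, 0], "jaw": 1}, {"slide": [0, 0, -50], "rotation": [0, 0, 0], "jaw": 1}, {"slide": [0, 0, -90], "rotation": [0, 0, 0], "jaw": 1}, {"slide": [0, 0, -140], "rotation": [0, 0, 0], "jaw": 1}, {"slide": [0, 0, -140], "rotation": [0, 0, 0], "jaw": 1}, {"slide": [0, 0, -140], "rotation": [0, 0, 0], "jaw": 1}])

```text
time: 22.85
tcp_pos: [0.5096, -0.0191, 0.3428]
orientation: [-2.72, -1.572, 0.001]
wrist_force: [0.3, -0.8, -2.5]
gripper_width: 0.214
finger_force: 80.0
```

Run:
```python
from h import *
im,d=save('side','s8.png'); im2,d2=save('top','t8.png')
a=cv2.resize(im[195:295,225:325],None,fx=4,fy=4,interpolation=cv2.INTER_CUBIC); b=cv2.resize(im2[190:290,280:380],None,fx=4,fy=4,interpolation=cv2.INTER_CUBIC)
cv2.imwrite('pics/c8.png',np.hstack([a,b])[:,:,::-1])
plan((.434,-.3142,.342,96.9))
P=cloud('top',d2); X,Y,h=[P[...,i] for i in range(3)]
m=(X>.38)&(X<.49)&(Y>-.37)&(Y<-.26)&(abs(h-.1)<.006); q=P[m]; print('block',cv2.minAreaRect((q[:,:2]*1000).astype(np.float32)))
hsv=cv2.cvtColor(im2,cv2.COLOR_RGB2HSV); hm=m.copy(); u,v=np.meshgrid(np.arange(560),np.arange(420)); dk=(im2.max(2)<70)&(u>385)&(u<418)&(v>258)&(v<290)
n,l,s,ce=cv2.connectedComponentsWithStats(dk.astype(np.uint8)); print([(c.round(1).tolist(),k.tolist(),ray('top',*c,.1)[:2].round(4)) for c,k in zip(ce[1:],s[1:]) if k[4]>10])
```

```text
now [ 0.5093 -0.0191  0.3422] yaw 60.05 t 22.95 w 0.208 F [-0.2  0.3 -2.5]
(0.434, -0.3142, 0.342, 96.9) slide [-2.933e+02  8.210e+01  2.000e-01] rot [-1.300e-02  1.000e-03 -4.606e+00]
block ((434.7491149902344, -311.94622802734375), (72.05136108398438, 69.36908721923828), 79.04403686523438)
[([388.0, 269.1], [386, 259, 7, 24, 108], array([ 0.4505, -0.2699])), ([403.3, 273.8], [400, 270, 8, 8, 44], array([ 0.4358, -0.3131]))]
```

View pics/c8.png

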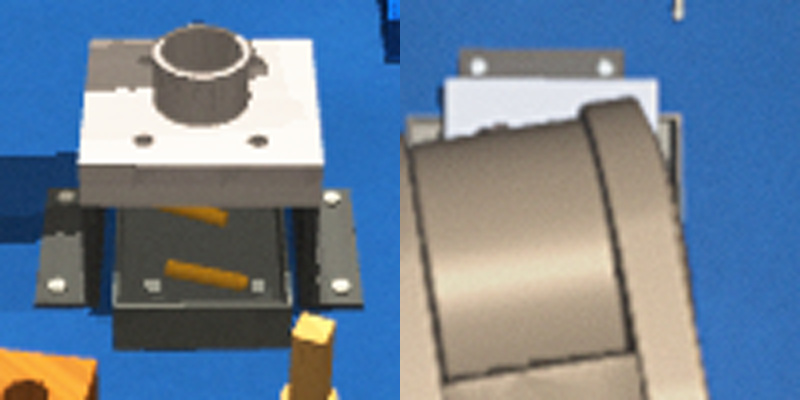

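Holes are clear and two dowels are visible in the tray at crop (195,213) and (207,275). I take the punch back to its block and check the third on the way.

Emit:
drive_tool(moves=[{"slide": [-293, 82, 0], "rotation": [0, 0, -4.6], "jaw": 1}, {"slide": [-293, 82, 0], "rotation": [0, 0, -4.6], "jaw": 1}, {"slide": [-293, 82, 0], "rotation": [0, 0, -4.6], "jaw": 1}, {"slide": [-293, 82, 0], "rotation": [0, 0, -4.6], "jaw": 1}, {"slide": [-293, 82, 0], "rotation": [0, 0, -4.6], "jaw": 1}, {"slide": [-293, 82, 0], "rotation": [0, 0, -4.6], "jaw": 1}, {"slide": [-293, 82, 0], "rotation": [0, 0, -4.6], "jaw": 1}, {"slide": [-293, 82, 0], "rotation": [0, 0, -4.6], "jaw": 1}])

```text
time: 23.95
tcp_pos: [0.4347, -0.313, 0.3425]
orientation: [-2.083, -2.35, -0.0]
wrist_force: [0.4, 0.1, -3.7]
gripper_width: 0.209
finger_force: 79.9
```

Run:
```python
from h import *
plan((.4345,-.3135,.342,96.9),(.4345,-.3135,.200,96.9),(.4345,-.3135,.118,96.9))
im,d=save('top','t9.png'); P=cloud('top',d); X,Y,h=[P[...,i] for i in range(3)]
m=(X>.50)&(X<.60)&(Y>.02)&(Y<.16)&(h>.058)&(h<.085); q=P[m]; print('tab',m.sum(),cv2.minAreaRect((q[:,:2]*1000).astype(np.float32)))
for uv in ((300.5,224.3),(334.4,224.4),(300.4,250.6)):
  u,v=map(round,uv); print(im[v-1:v+2,u-1:u+2].reshape(-1,3).mean(0).round(), P[v,u,2].round(3))
```

```text
now [ 0.4347 -0.313   0.3425] yaw 96.89 t 23.95 w 0.209 F [ 0.4  0.1 -3.7]
(0.4345, -0.3135, 0.342, 96.9) slide [-0.5 -0.3  0.5] rot [-0.006 -0.009 -0.001]
(0.4345, -0.3135, 0.2, 96.9) slide [ -0.7  -0.2 142.5] rot [-0.006 -0.009 -0.001]
(0.4345, -0.3135, 0.118, 96.9) slide [-8.000e-01 -1.000e-01  2.245e+02] rot [-0.006 -0.009 -0.001]
tab 55 ((547.8646240234375, 112.18840789794922), (35.972747802734375, 11.977450370788574), 88.68310546875)
[122. 119. 115.] 0.004
[86. 86. 87.] -0.002
[83. 81. 81.] 0.003
```

All three holes now read through to the tray floor, so I lower the punch into the block.

Emit:
drive_tool(moves=[{"slide": [-1, 0, 50], "rotation": [0, 0, 0], "jaw": 1}, {"slide": [-1, 0, 100], "rotation": [0, 0, 0], "jaw": 1}, {"slide": [-1, 0, 130], "rotation": [0, 0, 0], "jaw": 1}, {"slide": [-1, 0, 150], "rotation": [0, 0, 0], "jaw": 1}, {"slide": [-1, 0, 170], "rotation": [0, 0, 0], "jaw": 1}, {"slide": [-1, 0, 190], "rotation": [0, 0, 0], "jaw": 1}, {"slide": [-1, 0, 210], "rotation": [0, 0, 0], "jaw": 1}, {"slide": [-1, 0, 222], "rotation": [0, 0, 0], "jaw": 1}, {"slide": [-1, 0, 225], "rotation": [0, 0, 0], "jaw": 1}, {"slide": [-1, 0, 225], "rotation": [0, 0, 0], "jaw": 1}])

```text
time: 25.25
tcp_pos: [0.4351, -0.3147, 0.1187]
orientation: [2.084, 2.35, 0.0]
wrist_force: [0.5, 0.5, -2.3]
gripper_width: 0.208
finger_force: 79.8
```

Emit:
drive_tool(moves=[{"slide": [0, 0, 0], "rotation": [0, 0, 0], "jaw": 0}, {"slide": [0, 0, 0], "rotation": [0, 0, 0], "jaw": 0}, {"slide": [0, 0, 0], "rotation": [0, 0, 0], "jaw": 0}, {"slide": [0, 0, 0], "rotation": [0, 0, 0], "jaw": 0}, {"slide": [0, 0, -50], "rotation": [0, 0, 0], "jaw": 0}, {"slide": [0, 0, -110], "rotation": [0, 0, 0], "jaw": 0}, {"slide": [0, 0, -170], "rotation": [0, 0, 0], "jaw": 0}, {"slide": [0, 0, -200], "rotation": [0, 0, 0], "jaw": 0}, {"slide": [0, 0, -200], "rotation": [0, 0, 0], "jaw": 0}, {"slide": [0, 0, -200], "rotation": [0, 0, 0], "jaw": 0}])

```text
time: 26.5
tcp_pos: [0.4344, -0.3147, 0.3175]
orientation: [-2.084, -2.349, 0.0]
wrist_force: [0.4, 0.4, -0.0]
gripper_width: 1.002
finger_force: 0.0
```

Run:
```python
from h import *
plan((.5958,-.3395,.32,71),(.5958,-.3395,.127,71))
im,d=save('side','s10.png'); P=cloud('side',d); X,Y,h=[P[...,i] for i in range(3)]
for nm,x,y in (('punch',.434,-.314),('brush',.596,-.339)):
  m=(np.hypot(X-x,Y-y)<.03)&(h>.12)&(h<.19); q=P[m]; print(nm,m.sum(),q.mean(0).round(4),'top',np.percentile(q[:,2],97).round(4)); 
  for a,b in ((.115,.13),(.13,.145),(.145,.16),(.16,.18)):
    k=q[(q[:,2]>=a)&(q[:,2]<b)]; print(a,len(k),k.mean(0).round(4) if len(k) else '')
```

```text
now [ 0.4344 -0.3147  0.3175] yaw 96.85 t 26.5 w 1.002 F [ 0.4  0.4 -0. ]
(0.5958, -0.3395, 0.32, 71) slide [-43.9 157.3  -2.6] rot [-6.000e-03 -3.000e-03  3.231e+00]
(0.5958, -0.3395, 0.127, 71) slide [-44.  157.4 190.4] rot [-6.000e-03 -3.000e-03  3.231e+00]
punch 184 [ 0.4372 -0.3248  0.1489] top 0.1677
0.115 29 [ 0.4378 -0.3269  0.1249]
0.13 43 [ 0.4372 -0.3274  0.1378]
0.145 48 [ 0.4374 -0.327   0.1527]
0.16 64 [ 0.4369 -0.3204  0.1644]
brush 271 [ 0.5966 -0.3494  0.1501] top 0.1754
0.115 60 [ 0.5967 -0.3509  0.1234]
0.13 52 [ 0.5963 -0.3509  0.1373]
0.145 51 [ 0.5957 -0.3513  0.1518]
0.16 108 [ 0.5973 -0.347   0.1704]
```

The punch is upright in its block, grip top at z ≈ 0.165. Now the brush.

Emit:
drive_tool(moves=[{"slide": [-44, 157, 0], "rotation": [0, 0, 3.23], "jaw": 0}, {"slide": [-44, 157, 0], "rotation": [0, 0, 3.23], "jaw": 0}, {"slide": [-44, 157, 0], "rotation": [0, 0, 3.23], "jaw": 0}, {"slide": [-44, 157, 0], "rotation": [0, 0, 3.23], "jaw": 0}, {"slide": [-44, 157, 0], "rotation": [0, 0, 3.23], "jaw": 0}, {"slide": [-44, 157, 50], "rotation": [0, 0, 3.23], "jaw": 0}, {"slide": [-44, 157, 100], "rotation": [0, 0, 3.23], "jaw": 0}, {"slide": [-44, 157, 145], "rotation": [0, 0, 3.23], "jaw": 0}, {"slide": [-44, 157, 180], "rotation": [0, 0, 3.23], "jaw": 0}, {"slide": [-44, 157, 190], "rotation": [0, 0, 3.23], "jaw": 0}, {"slide": [-44, 157, 190], "rotation": [0, 0, 3.23], "jaw": 0}, {"slide": [-44, 157, 190], "rotation": [0, 0, 3.23], "jaw": 0}])

```text
time: 28.05
tcp_pos: [0.5966, -0.3402, 0.1302]
orientation: [2.556, 1.823, 0.002]
wrist_force: [0.0, 0.7, 0.5]
gripper_width: 0.998
finger_force: 0.0
```

Emit:
drive_tool(moves=[{"slide": [0, 0, 0], "rotation": [0, 0, 0], "jaw": 1}, {"slide": [0, 0, 0], "rotation": [0, 0, 0], "jaw": 1}, {"slide": [0, 0, 0], "rotation": [0, 0, 0], "jaw": 1}, {"slide": [0, 0, 0], "rotation": [0, 0, 0], "jaw": 1}, {"slide": [0, 0, 0], "rotation": [0, 0, 0], "jaw": 1}, {"slide": [0, 0, 0], "rotation": [0, 0, 0], "jaw": 1}, {"slide": [0, 0, 0], "rotation": [0, 0, 0], "jaw": 1}, {"slide": [0, 0, 0], "rotation": [0, 0, 0], "jaw": 1}], squeeze=70)

```text
time: 29.05
tcp_pos: [0.5962, -0.3398, 0.1287]
orientation: [2.557, 1.824, 0.001]
wrist_force: [1.0, -0.8, 5.8]
gripper_width: 0.217
finger_force: 68.5
```

Run:
```python
from h import *
plan((.5958,-.3395,.127,71),(.545,-.066,.36,71)); print(manip.get_obs()['moment'])
```

```text
now [ 0.5962 -0.3398  0.1287] yaw 71.02 t 29.05 w 0.217 F [ 1.  -0.8  5.8]
(0.5958, -0.3395, 0.127, 71) slide [ 0.2 -0.5  1.7] rot [ 0.005 -0.     0.002]
(0.545, -0.066, 0.36, 71) slide [ 242.3 -137.4 -231.4] rot [ 0.005 -0.     0.002]
[-0.00092945 -0.27051357  0.01353926]
```

Emit:
drive_tool(moves=[{"slide": [0, 0, -40], "rotation": [0, 0, 0], "jaw": 1}, {"slide": [0, 0, -80], "rotation": [0, 0, 0], "jaw": 1}, {"slide": [0, 0, -130], "rotation": [0, 0, 0], "jaw": 1}, {"slide": [0, 0, -180], "rotation": [0, 0, 0], "jaw": 1}, {"slide": [0, 0, -231], "rotation": [0, 0, 0], "jaw": 1}, {"slide": [0, 0, -231], "rotation": [0, 0, 0], "jaw": 1}, {"slide": [242, -137, -231], "rotation": [0, 0, 0], "jaw": 1}, {"slide": [242, -137, -231], "rotation": [0, 0, 0], "jaw": 1}, {"slide": [242, -137, -231], "rotation": [0, 0, 0], "jaw": 1}, {"slide": [242, -137, -231], "rotation": [0, 0, 0], "jaw": 1}, {"slide": [242, -137, -231], "rotation": [0, 0, 0], "jaw": 1}, {"slide": [242, -137, -231], "rotation": [0, 0, 0], "jaw": 1}])

```text
time: 30.55
tcp_pos: [0.5444, -0.064, 0.3587]
orientation: [-2.553, -1.829, 0.001]
wrist_force: [-0.8, -1.6, -0.8]
gripper_width: 0.213
finger_force: 68.2
```

Emit:
drive_tool(moves=[{"slide": [0, 0, 0], "rotation": [0, 0, 0], "jaw": 1}, {"slide": [0, 0, 40], "rotation": [0, 0, 0], "jaw": 1}, {"slide": [0, 0, 40], "rotation": [0, 0, 0], "jaw": 1}])

```text
time: 30.92
tcp_pos: [0.5437, -0.0677, 0.3167]
orientation: [-2.556, -1.82, 0.006]
wrist_force: [-0.2, -0.3, -0.4]
gripper_width: 0.215
finger_force: 68.2
```

Run:
```python
from h import *
im,d=save('side','s11.png'); P=cloud('side',d); X,Y,h=[P[...,i] for i in range(3)]
o=manip.get_obs(); p=np.array(o['tcp_pos']); b=p-[0,0,.1207]
for a in (.008,.02,.035,.05):
  m=(abs(h-b[2]-a)<.005)&(np.hypot(X-b[0],Y-b[1])<.045); q=P[m]; print(a,len(q),'x',q[:,0].min().round(4),q[:,0].max().round(4),'y',np.percentile(q[:,1],5).round(4))
m=(h>.145)&(h<.168)&(np.hypot(X-.545,Y+.066)<.045);q=P[m]; print('bowl x',q[:,0].min(),q[:,0].max(),np.percentile(q[:,1],5))
plan((.545,-.066,.32,71),(.545,-.066,.2957,71),(.545,-.066,.2287,71))
c=cv2.resize(im[120:270,200:350],None,fx=4,fy=4); cv2.imwrite('pics/c11.png',c[:,:,::-1])
```

```text
0.008 59 x 0.5201 0.5681 y -0.0949
0.02 67 x 0.5201 0.5678 y -0.0955
0.035 65 x 0.5201 0.5676 y -0.0955
0.05 57 x 0.5202 0.5676 y -0.0947
bowl x 0.5144752676015191 0.5771118375719865 -0.10203419867768053
now [ 0.5446 -0.0674  0.3187] yaw 70.93 t 30.98 w 0.211 F [-0.3  0.5  0.2]
(0.545, -0.066, 0.32, 71) slide [ 1.5 -0.1 -1.3] rot [-0.018  0.003 -0.009]
(0.545, -0.066, 0.2957, 71) slide [ 1.5 -0.  23. ] rot [-0.018  0.003 -0.009]
(0.545, -0.066, 0.2287, 71) slide [ 1.5  0.2 90. ] rot [-0.018  0.003 -0.009]
```

View pics/c11.png

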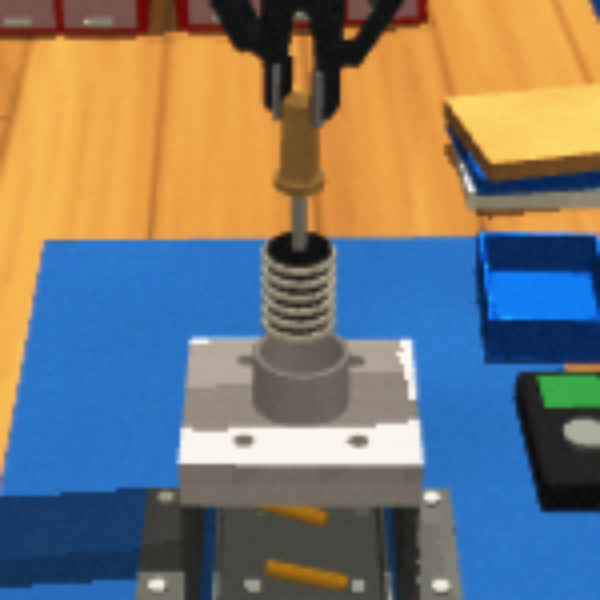

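The brush hangs upright above the bowl: head at crop (298,285), rim at (300,350). I correct by 2 mm and start stroke 1.

Emit:
drive_tool(moves=[{"slide": [2, 1, 0], "rotation": [0, 0, 0], "jaw": 1}, {"slide": [2, 1, 15], "rotation": [0, 0, 0], "jaw": 1}, {"slide": [2, 1, 27], "rotation": [0, 0, 0], "jaw": 1}, {"slide": [2, 1, 39], "rotation": [0, 0, 0], "jaw": 1}, {"slide": [2, 1, 51], "rotation": [0, 0, 0], "jaw": 1}, {"slide": [2, 1, 63], "rotation": [0, 0, 0], "jaw": 1}, {"slide": [2, 1, 75], "rotation": [0, 0, 0], "jaw": 1}, {"slide": [2, 1, 83], "rotation": [0, 0, 0], "jaw": 1}, {"slide": [2, 1, 86], "rotation": [0, 0, 0], "jaw": 1}, {"slide": [2, 1, 86], "rotation": [0, 0, 0], "jaw": 1}])

```text
time: 32.22
tcp_pos: [0.5468, -0.0647, 0.2334]
orientation: [-2.557, -1.825, -0.0]
wrist_force: [-0.4, -0.4, -0.1]
gripper_width: 0.209
finger_force: 68.2
```

Emit:
drive_tool(moves=[{"slide": [0, 0, 2], "rotation": [0, 0, 0], "jaw": 1}, {"slide": [0, 0, 3], "rotation": [0, 0, 0], "jaw": 1}, {"slide": [0, 0, 3], "rotation": [0, 0, 0], "jaw": 1}])

```text
time: 32.6
tcp_pos: [0.5467, -0.0648, 0.2304]
orientation: [2.557, 1.825, 0.0]
wrist_force: [0.5, -0.2, -1.2]
gripper_width: 0.212
finger_force: 68.2
```

Not yet on the floor (expected at TCP z ≈ 0.229), so I go a little further.

Emit:
drive_tool(moves=[{"slide": [0, 0, 1], "rotation": [0, 0, 0], "jaw": 1}, {"slide": [0, 0, 2], "rotation": [0, 0, 0], "jaw": 1}, {"slide": [0, 0, 3], "rotation": [0, 0, 0], "jaw": 1}, {"slide": [0, 0, 3], "rotation": [0, 0, 0], "jaw": 1}])

```text
time: 33.1
tcp_pos: [0.5476, -0.0649, 0.2286]
orientation: [2.556, 1.824, 0.002]
wrist_force: [-0.9, -0.2, 11.6]
gripper_width: 0.216
finger_force: 69.7
```

Floor contact at 0.2286 with 12 N, as expected. Now the strokes.

Emit:
drive_tool(moves=[{"slide": [0, 0, -23], "rotation": [0, 0, 0], "jaw": 1}, {"slide": [0, 0, -46], "rotation": [0, 0, 0], "jaw": 1}, {"slide": [0, 0, -69], "rotation": [0, 0, 0], "jaw": 1}, {"slide": [0, 0, -69], "rotation": [0, 0, 0], "jaw": 1}, {"slide": [0, 0, -69], "rotation": [0, 0, 0], "jaw": 1}, {"slide": [0, 0, -46], "rotation": [0, 0, 0], "jaw": 1}, {"slide": [0, 0, -25], "rotation": [0, 0, 0], "jaw": 1}, {"slide": [0, 0, -8], "rotation": [0, 0, 0], "jaw": 1}, {"slide": [0, 0, -2], "rotation": [0, 0, 0], "jaw": 1}, {"slide": [0, 0, 0], "rotation": [0, 0, 0], "jaw": 1}, {"slide": [0, 0, 0], "rotation": [0, 0, 0], "jaw": 1}, {"slide": [0, 0, 0], "rotation": [0, 0, 0], "jaw": 1}])

```text
time: 34.6
tcp_pos: [0.5471, -0.0648, 0.2286]
orientation: [2.557, 1.824, 0.001]
wrist_force: [-4.5, -0.4, 12.1]
gripper_width: 0.212
finger_force: 69.8
```

Emit:
drive_tool(moves=[{"slide": [0, 0, -23], "rotation": [0, 0, 0], "jaw": 1}, {"slide": [0, 0, -46], "rotation": [0, 0, 0], "jaw": 1}, {"slide": [0, 0, -69], "rotation": [0, 0, 0], "jaw": 1}, {"slide": [0, 0, -69], "rotation": [0, 0, 0], "jaw": 1}, {"slide": [0, 0, -69], "rotation": [0, 0, 0], "jaw": 1}, {"slide": [0, 0, -46], "rotation": [0, 0, 0], "jaw": 1}, {"slide": [0, 0, -25], "rotation": [0, 0, 0], "jaw": 1}, {"slide": [0, 0, -8], "rotation": [0, 0, 0], "jaw": 1}, {"slide": [0, 0, -2], "rotation": [0, 0, 0], "jaw": 1}, {"slide": [0, 0, 0], "rotation": [0, 0, 0], "jaw": 1}, {"slide": [0, 0, 0], "rotation": [0, 0, 0], "jaw": 1}, {"slide": [0, 0, 0], "rotation": [0, 0, 0], "jaw": 1}])

```text
time: 36.1
tcp_pos: [0.5472, -0.0648, 0.2286]
orientation: [2.557, 1.824, 0.001]
wrist_force: [-4.5, -0.7, 11.7]
gripper_width: 0.217
finger_force: 69.8
```

Emit:
drive_tool(moves=[{"slide": [0, 0, -23], "rotation": [0, 0, 0], "jaw": 1}, {"slide": [0, 0, -46], "rotation": [0, 0, 0], "jaw": 1}, {"slide": [0, 0, -69], "rotation": [0, 0, 0], "jaw": 1}, {"slide": [0, 0, -69], "rotation": [0, 0, 0], "jaw": 1}, {"slide": [0, 0, -69], "rotation": [0, 0, 0], "jaw": 1}])

```text
time: 36.72
tcp_pos: [0.5464, -0.0648, 0.2956]
orientation: [-2.557, -1.824, 0.001]
wrist_force: [-0.6, -0.9, -0.7]
gripper_width: 0.213
finger_force: 68.4
```

Three strokes done, each with floor contact and a top at rim level. Next, lift out and return the brush.

Emit:
drive_tool(moves=[{"slide": [0, 0, -35], "rotation": [0, 0, 0], "jaw": 1}, {"slide": [0, 0, -64], "rotation": [0, 0, 0], "jaw": 1}, {"slide": [0, 0, -64], "rotation": [0, 0, 0], "jaw": 1}, {"slide": [-244, 136, -64], "rotation": [0, 0, 0], "jaw": 1}, {"slide": [-244, 136, -64], "rotation": [0, 0, 0], "jaw": 1}, {"slide": [-244, 136, -64], "rotation": [0, 0, 0], "jaw": 1}, {"slide": [-244, 136, -64], "rotation": [0, 0, 0], "jaw": 1}, {"slide": [-244, 136, -64], "rotation": [0, 0, 0], "jaw": 1}, {"slide": [-244, 136, -64], "rotation": [0, 0, 0], "jaw": 1}, {"slide": [-244, 136, -64], "rotation": [0, 0, 0], "jaw": 1}])

```text
time: 37.98
tcp_pos: [0.5959, -0.3387, 0.3589]
orientation: [-2.555, -1.825, 0.001]
wrist_force: [0.7, -0.0, -1.1]
gripper_width: 0.213
finger_force: 68.4
```

Run:
```python
from h import *
plan((.5962,-.3398,.36,71),(.5962,-.3398,.20,71),(.5962,-.3398,.130,71))
im,d=save('top','t12.png'); P=cloud('top',d); X,Y,h=[P[...,i] for i in range(3)]
m=(X>.48)&(X<.62)&(Y>.02)&(Y<.2)&(h>.058)&(h<.085); q=P[m]; print('tab',m.sum(),cv2.minAreaRect((q[:,:2]*1000).astype(np.float32)))
im,d=save('side','s12.png'); P=cloud('side',d); X,Y,h=[P[...,i] for i in range(3)]
m=(abs(h-.06)<.006)&(np.hypot(X-.597,Y+.34)<.05); q=P[m]; print('cup',cv2.minAreaRect((q[:,:2]*1000).astype(np.float32)))
```

```text
now [ 0.5959 -0.3387  0.3589] yaw 71.06 t 37.98 w 0.213 F [ 0.7 -0.  -1.1]
(0.5962, -0.3398, 0.36, 71) slide [-1.   0.7 -1.1] rot [-0.013 -0.006  0.008]
(0.5962, -0.3398, 0.2, 71) slide [ -1.1   1.  158.9] rot [-0.013 -0.006  0.008]
(0.5962, -0.3398, 0.13, 71) slide [ -1.1   1.1 228.9] rot [-0.013 -0.006  0.008]
tab 53 ((547.9371948242188, 112.38079833984375), (35.536773681640625, 11.936882972717285), 88.99490356445312)
cup ((597.2203369140625, -341.3380432128906), (61.008384704589844, 60.87350845336914), 54.207271575927734)
```

Emit:
drive_tool(moves=[{"slide": [-1, 1, 50], "rotation": [0, 0, 0], "jaw": 1}, {"slide": [-1, 1, 100], "rotation": [0, 0, 0], "jaw": 1}, {"slide": [-1, 1, 140], "rotation": [0, 0, 0], "jaw": 1}, {"slide": [-1, 1, 160], "rotation": [0, 0, 0], "jaw": 1}, {"slide": [-1, 1, 175], "rotation": [0, 0, 0], "jaw": 1}, {"slide": [-1, 1, 190], "rotation": [0, 0, 0], "jaw": 1}, {"slide": [-1, 1, 205], "rotation": [0, 0, 0], "jaw": 1}, {"slide": [-1, 1, 220], "rotation": [0, 0, 0], "jaw": 1}, {"slide": [-1, 1, 228], "rotation": [0, 0, 0], "jaw": 1}, {"slide": [-1, 1, 229], "rotation": [0, 0, 0], "jaw": 1}, {"slide": [-1, 1, 229], "rotation": [0, 0, 0], "jaw": 1}])

```text
time: 39.45
tcp_pos: [0.5968, -0.3411, 0.1317]
orientation: [2.557, 1.824, 0.0]
wrist_force: [0.1, -0.5, -1.0]
gripper_width: 0.216
finger_force: 68.3
```

Emit:
drive_tool(moves=[{"slide": [0, 0, 2], "rotation": [0, 0, 0], "jaw": 1}, {"slide": [0, 0, 2], "rotation": [0, 0, 0], "jaw": 1}, {"slide": [0, 0, 2], "rotation": [0, 0, 0], "jaw": 0}, {"slide": [0, 0, 2], "rotation": [0, 0, 0], "jaw": 0}, {"slide": [0, 0, 2], "rotation": [0, 0, 0], "jaw": 0}, {"slide": [0, 0, 2], "rotation": [0, 0, 0], "jaw": 0}, {"slide": [0, 0, -50], "rotation": [0, 0, 0], "jaw": 0}, {"slide": [0, 0, -110], "rotation": [0, 0, 0], "jaw": 0}, {"slide": [0, 0, -170], "rotation": [0, 0, 0], "jaw": 0}, {"slide": [0, 0, -170], "rotation": [0, 0, 0], "jaw": 0}])

```text
time: 40.7
tcp_pos: [0.5984, -0.3417, 0.3071]
orientation: [2.552, 1.82, 0.006]
wrist_force: [-0.1, -0.1, -0.4]
gripper_width: 1.003
finger_force: 0.0
```

Run:
```python
from h import *
plan((.55,-.1,.30,88.5),(.548,.112,.30,88.5))
im,d=save('top','t13.png'); P=cloud('top',d); X,Y,h=[P[...,i] for i in range(3)]
m=(X>.46)&(X<.64)&(Y>.02)&(Y<.25)&(h>.058)&(h<.085); q=P[m]; print('tab',m.sum(),cv2.minAreaRect((q[:,:2]*1000).astype(np.float32)))
```

```text
now [ 0.5984 -0.3417  0.3071] yaw 71.0 t 40.7 w 1.003 F [-0.1 -0.1 -0.4]
(0.55, -0.1, 0.3, 88.5) slide [ 212.8 -124.5    5.8] rot [ 0.056  0.016 -2.187]
(0.548, 0.112, 0.3, 88.5) slide [ 412.6 -195.4    5.1] rot [ 0.056  0.016 -2.187]
tab 53 ((547.8794555664062, 112.3425521850586), (35.53689956665039, 11.906275749206543), 88.83880615234375)
```

Emit:
drive_tool(moves=[{"slide": [413, -194, 5], "rotation": [0, 0, -2.18], "jaw": 0}, {"slide": [413, -194, 5], "rotation": [0, 0, -2.18], "jaw": 0}, {"slide": [413, -194, 5], "rotation": [0, 0, -2.18], "jaw": 0}, {"slide": [413, -194, 5], "rotation": [0, 0, -2.18], "jaw": 0}, {"slide": [413, -194, 5], "rotation": [0, 0, -2.18], "jaw": 0}, {"slide": [413, -194, 5], "rotation": [0, 0, -2.18], "jaw": 0}, {"slide": [413, -194, 5], "rotation": [0, 0, -2.18], "jaw": 0}, {"slide": [413, -194, 5], "rotation": [0, 0, -2.18], "jaw": 0}, {"slide": [413, -194, 5], "rotation": [0, 0, -2.18], "jaw": 0}, {"slide": [413, -194, 5], "rotation": [0, 0, -2.18], "jaw": 0}, {"slide": [413, -194, 60], "rotation": [0, 0, -2.18], "jaw": 0}, {"slide": [413, -194, 60], "rotation": [0, 0, -2.18], "jaw": 0}])

```text
time: 42.25
tcp_pos: [0.5458, 0.1102, 0.2384]
orientation: [-2.251, -2.187, 0.008]
wrist_force: [-0.7, 0.3, 1.3]
gripper_width: 1.001
finger_force: 0.0
```

Run:
```python
from h import *
plan((.549,.112,.17,88.5),(.549,.112,.038,88.5))
im,d=save('side','s14.png'); save('top','t14.png')
P=cloud('side',d); X,Y,h=[P[...,i] for i in range(3)]
for nm,x,y in (('punch',.434,-.314),('brush',.596,-.339)):
  m=(np.hypot(X-x,Y-y)<.03)&(h>.12)&(h<.19); q=P[m]; print(nm,m.sum(),q.mean(0).round(4))
cv2.imwrite('pics/c14.png',im[120:380,150:400,::-1].repeat(2,0).repeat(2,1))
```

```text
now [0.5458 0.1102 0.2384] yaw 88.33 t 42.25 w 1.001 F [-0.7  0.3  1.3]
(0.549, 0.112, 0.17, 88.5) slide [ 2.   3.6 68.4] rot [-0.042  0.011 -0.021]
(0.549, 0.112, 0.038, 88.5) slide [  2.2   4.4 200.4] rot [-0.042  0.011 -0.021]
punch 186 [ 0.4372 -0.3246  0.1481]
brush 263 [ 0.5973 -0.3505  0.1506]
```

View pics/c14.png

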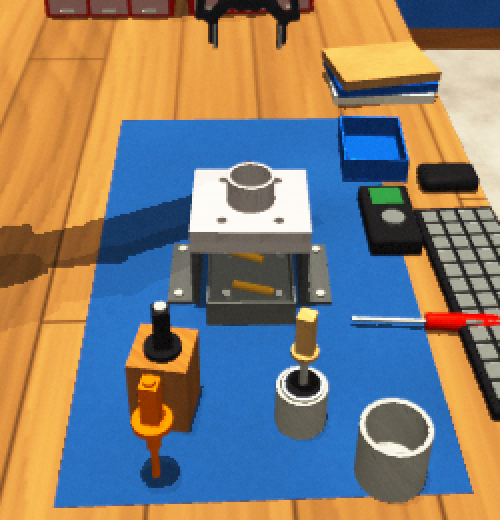

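The punch stands in its block and the brush in its cup (crop (162,330) and (303,360)). The tray is still in place with dowels visible. I grip the tab and draw it out gently.

Emit:
drive_tool(moves=[{"slide": [1, 2, 60], "rotation": [0, 0, 0], "jaw": 0}, {"slide": [1, 2, 110], "rotation": [0, 0, 0], "jaw": 0}, {"slide": [1, 2, 150], "rotation": [0, 0, 0], "jaw": 0}, {"slide": [1, 2, 185], "rotation": [0, 0, 0], "jaw": 0}, {"slide": [1, 2, 200], "rotation": [0, 0, 0], "jaw": 0}, {"slide": [1, 2, 200], "rotation": [0, 0, 0], "jaw": 0}, {"slide": [1, 2, 200], "rotation": [0, 0, 0], "jaw": 1}, {"slide": [1, 2, 200], "rotation": [0, 0, 0], "jaw": 1}, {"slide": [1, 2, 200], "rotation": [0, 0, 0], "jaw": 1}, {"slide": [1, 2, 200], "rotation": [0, 0, 0], "jaw": 1}, {"slide": [1, 2, 200], "rotation": [0, 0, 0], "jaw": 1}, {"slide": [1, 2, 200], "rotation": [0, 0, 0], "jaw": 1}], squeeze=50)

```text
time: 43.85
tcp_pos: [0.5498, 0.1138, 0.0416]
orientation: [2.251, 2.191, 0.001]
wrist_force: [-0.9, 0.3, 5.4]
gripper_width: 0.0
finger_force: 2.6
```

Emit:
drive_tool(moves=[{"slide": [0, 0, 0], "rotation": [0, 0, 0], "jaw": 1}, {"slide": [8, 0, 0], "rotation": [0, 0, 0], "jaw": 1}, {"slide": [22, 0, 0], "rotation": [0, 0, 0], "jaw": 1}, {"slide": [40, 0, 0], "rotation": [0, 0, 0], "jaw": 1}, {"slide": [58, 1, 0], "rotation": [0, 0, 0], "jaw": 1}, {"slide": [76, 1, 0], "rotation": [0, 0, 0], "jaw": 1}, {"slide": [94, 2, 0], "rotation": [0, 0, 0], "jaw": 1}, {"slide": [112, 2, 0], "rotation": [0, 0, 0], "jaw": 1}, {"slide": [130, 3, 0], "rotation": [0, 0, 0], "jaw": 1}, {"slide": [144, 3, 0], "rotation": [0, 0, 0], "jaw": 1}, {"slide": [150, 3, 0], "rotation": [0, 0, 0], "jaw": 1}, {"slide": [150, 3, 0], "rotation": [0, 0, 0], "jaw": 1}])

```text
time: 45.35
tcp_pos: [0.5565, 0.2636, 0.0413]
orientation: [-2.251, -2.192, 0.0]
wrist_force: [0.7, 0.4, -0.3]
gripper_width: -0.003
finger_force: 0.0
```

Emit:
drive_tool(moves=[{"slide": [0, 0, 0], "rotation": [0, 0, 0], "jaw": 1}, {"slide": [8, 0, 0], "rotation": [0, 0, 0], "jaw": 1}, {"slide": [22, 0, 0], "rotation": [0, 0, 0], "jaw": 1}, {"slide": [40, 0, 0], "rotation": [0, 0, 0], "jaw": 1}, {"slide": [58, 1, 0], "rotation": [0, 0, 0], "jaw": 1}, {"slide": [76, 1, 0], "rotation": [0, 0, 0], "jaw": 1}, {"slide": [94, 2, 0], "rotation": [0, 0, 0], "jaw": 1}, {"slide": [112, 2, 0], "rotation": [0, 0, 0], "jaw": 1}, {"slide": [130, 3, 0], "rotation": [0, 0, 0], "jaw": 1}, {"slide": [144, 3, 0], "rotation": [0, 0, 0], "jaw": 1}, {"slide": [150, 3, 0], "rotation": [0, 0, 0], "jaw": 1}, {"slide": [150, 3, 0], "rotation": [0, 0, 0], "jaw": 1}])

```text
time: 46.85
tcp_pos: [0.5635, 0.4135, 0.0412]
orientation: [-2.251, -2.192, 0.0]
wrist_force: [-0.1, -0.6, 0.1]
gripper_width: 0.003
finger_force: 0.0
```

Emit:
drive_tool(moves=[{"slide": [0, 0, 0], "rotation": [0, 0, 0], "jaw": 0}, {"slide": [0, 0, 0], "rotation": [0, 0, 0], "jaw": 0}, {"slide": [0, 0, 0], "rotation": [0, 0, 0], "jaw": 0}, {"slide": [0, 0, 0], "rotation": [0, 0, 0], "jaw": 0}, {"slide": [0, 0, -60], "rotation": [0, 0, 0], "jaw": 0}, {"slide": [0, 0, -120], "rotation": [0, 0, 0], "jaw": 0}, {"slide": [0, 0, -180], "rotation": [0, 0, 0], "jaw": 0}, {"slide": [0, 0, -220], "rotation": [0, 0, 0], "jaw": 0}, {"slide": [0, 0, -220], "rotation": [0, 0, 0], "jaw": 0}, {"slide": [0, 0, -220], "rotation": [0, 0, 0], "jaw": 0}])

```text
time: 48.1
tcp_pos: [0.5634, 0.413, 0.2607]
orientation: [2.251, 2.191, -0.001]
wrist_force: [0.1, 0.4, -0.9]
gripper_width: 1.001
finger_force: 0.0
```

Run:
```python
from h import *
im,d=save('top','t15.png')
hsv=cv2.cvtColor(im,cv2.COLOR_RGB2HSV); m=((hsv[...,0]>12)&(hsv[...,0]<40)&(hsv[...,1]>120)).astype(np.uint8); m[:205]=0;m[280:]=0;m[:,:185]=0;m[:,285:]=0
n,l,s,ce=cv2.connectedComponentsWithStats(m); print([(c.round(1).tolist(),int(k[4])) for c,k in zip(ce[1:],s[1:])])
plan()
```

```text
[]
now [0.5632 0.4129 0.2601] yaw 88.46 t 48.15 w 0.999 F [ 0.1  0.  -0.1]
```

View pics/t15.png

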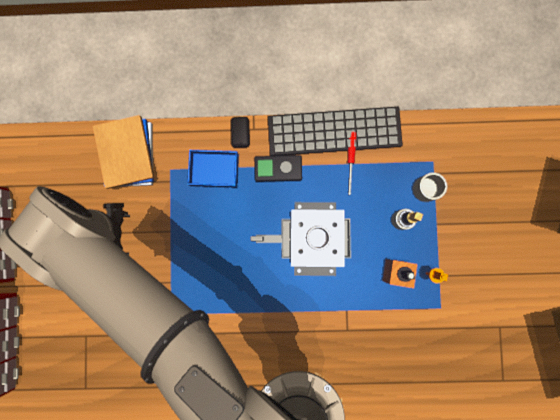

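The grip closed on nothing. The tray is still under the housing with its tab at about (262,239), so it was probably knocked toward it. I measure again.

Run:
```python
from h import *
z=np.load('/tmp/top.npz'); P=cloud('top',z['d']); X,Y,h=[P[...,i] for i in range(3)]
m=(X>.46)&(X<.64)&(Y>.02)&(Y<.25)&(h>.058)&(h<.085); q=P[m]; r=cv2.minAreaRect((q[:,:2]*1000).astype(np.float32)); print('tab',m.sum(),r)
plan((.56,.25,.26,88.5),(r[0][0]/1000+.0015,r[0][1]/1000,.2,88.8),(r[0][0]/1000+.0015,r[0][1]/1000,.038,88.8))
```

```text
tab 63 ((547.772705078125, 112.22037506103516), (35.43455123901367, 12.074814796447754), 88.68038940429688)
now [0.5632 0.4129 0.2601] yaw 88.46 t 48.15 w 0.999 F [ 0.1  0.  -0.1]
(0.56, 0.25, 0.26, 88.5) slide [-162.9    1.2    0.3] rot [-0.008  0.008 -0.005]
(0.549272705078125, 0.11222037506103516, 0.2, 88.8) slide [-300.9   -5.8   60.4] rot [-0.008  0.008 -0.043]
(0.549272705078125, 0.11222037506103516, 0.038, 88.8) slide [-300.7   -5.6  222.4] rot [-0.008  0.008 -0.043]
```

Run:
```python
from h import *
print(proj('top',[.5478,.1122,.07]),proj('side',[.5478,.1122,.07]))
im,d=save('side','s16.png'); P=cloud('side',d); X,Y,h=[P[...,i] for i in range(3)]
m=(X>.44)&(X<.66)&(Y>-.25)&(Y<-.13)&(h>.025)&(h<.045); q=P[m]; print('front wall',m.sum(),q.min(0),q.max(0))
m=(X>.46)&(X<.64)&(Y>.05)&(Y<.25)&(h>.04)&(h<.085); print('tab side',m.sum(), P[m].mean(0) if m.any() else '')
p=manip.get_obs()['tcp_pos']; print(proj('side',p),proj('top',p))
z=np.load('/tmp/top.npz')['im']
a=cv2.resize(z[195:285,240:360],None,fx=3.3,fy=3.3,interpolation=cv2.INTER_CUBIC); b=cv2.resize(im[90:290,190:350],(396,495)); 
cv2.imwrite('pics/c16.png',np.hstack([a,b[-297:]])[:,:,::-1])
```

```text
[255.91630177 238.98886628] [272.70858502 203.34081878]
front wall 299 [ 0.4661081  -0.18004209  0.02504514] [ 0.62380986 -0.13037766  0.04436552]
tab side 0 
[274.59951157 111.97434353] [132.53988114 235.18556614]
```

View pics/c16.png

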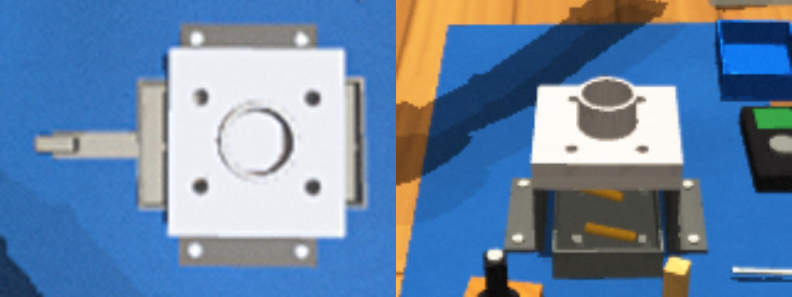

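Both views agree the tray is unmoved. I go back over the tab and look before closing.

Emit:
drive_tool(moves=[{"slide": [-301, -6, 0], "rotation": [0, 0, 0], "jaw": 0}, {"slide": [-301, -6, 0], "rotation": [0, 0, 0], "jaw": 0}, {"slide": [-301, -6, 0], "rotation": [0, 0, 0], "jaw": 0}, {"slide": [-301, -6, 0], "rotation": [0, 0, 0], "jaw": 0}, {"slide": [-301, -6, 0], "rotation": [0, 0, 0], "jaw": 0}, {"slide": [-301, -6, 0], "rotation": [0, 0, 0], "jaw": 0}, {"slide": [-301, -6, 0], "rotation": [0, 0, 0], "jaw": 0}, {"slide": [-301, -6, 60], "rotation": [0, 0, 0], "jaw": 0}, {"slide": [-301, -6, 120], "rotation": [0, 0, 0], "jaw": 0}, {"slide": [-301, -6, 170], "rotation": [0, 0, 0], "jaw": 0}, {"slide": [-301, -6, 180], "rotation": [0, 0, 0], "jaw": 0}, {"slide": [-301, -6, 180], "rotation": [0, 0, 0], "jaw": 0}])

```text
time: 49.7
tcp_pos: [0.5496, 0.1138, 0.0819]
orientation: [-2.249, -2.192, -0.0]
wrist_force: [0.3, -0.0, 1.6]
gripper_width: 0.997
finger_force: 0.0
```

Run:
```python
from h import *
plan((.549,.112,.038,88.5))
im,d=save('side','s17.png'); im2,d2=save('top','t17.png')
P=cloud('side',d); X,Y,h=[P[...,i] for i in range(3)]
m=(X>.46)&(X<.64)&(Y>.05)&(Y<.25)&(h>.03)&(h<.16)&(im.max(2)<90); q=P[m]; print(len(q), 'fingers side zmin',np.percentile(q[:,2],2) if len(q) else '')
P2=cloud('top',d2); X,Y,h=[P2[...,i] for i in range(3)]
m=(X>.46)&(X<.66)&(Y>.05)&(Y<.25)&(h>.03)&(h<.12); q=P2[m]; print(len(q),q.mean(0),q.min(0),q.max(0))
p=manip.get_obs()['tcp_pos']; print(proj('side',p),proj('top',p))
cv2.imwrite('pics/c17.png',np.hstack([cv2.resize(im[110:260,210:360],None,fx=2.6,fy=2.6),cv2.resize(im2[160:310,200:350],None,fx=2.6,fy=2.6)])[:,:,::-1])
```

```text
now [0.5496 0.1138 0.0819] yaw 88.53 t 49.7 w 0.997 F [ 0.3 -0.   1.6]
(0.549, 0.112, 0.038, 88.5) slide [-1.8 -0.6 43.9] rot [-0.002 -0.004  0.004]
73 fingers side zmin 0.1307290598483753<stdin>:7: RuntimeWarning: Mean of empty slice.
  ret = um.true_divide(
Traceback (most recent call last):
ValueError: zero-size array to reduction operation minimum which has no identity
```

Emit:
drive_tool(moves=[{"slide": [-2, -1, 20], "rotation": [0, 0, 0], "jaw": 0}, {"slide": [-2, -1, 40], "rotation": [0, 0, 0], "jaw": 0}, {"slide": [-2, -1, 47], "rotation": [0, 0, 0], "jaw": 0}, {"slide": [-2, -1, 47], "rotation": [0, 0, 0], "jaw": 0}, {"slide": [-2, -1, 47], "rotation": [0, 0, 0], "jaw": 1}, {"slide": [-2, -1, 47], "rotation": [0, 0, 0], "jaw": 1}, {"slide": [-2, -1, 47], "rotation": [0, 0, 0], "jaw": 1}, {"slide": [-2, -1, 47], "rotation": [0, 0, 0], "jaw": 1}, {"slide": [-2, -1, 47], "rotation": [0, 0, 0], "jaw": 1}, {"slide": [-2, -1, 47], "rotation": [0, 0, 0], "jaw": 1}, {"slide": [-2, -1, 47], "rotation": [0, 0, 0], "jaw": 1}, {"slide": [-2, -1, 47], "rotation": [0, 0, 0], "jaw": 1}], squeeze=50)

```text
time: 51.3
tcp_pos: [0.5487, 0.1108, 0.0345]
orientation: [2.251, 2.191, 0.001]
wrist_force: [1.1, 1.2, 5.4]
gripper_width: 0.143
finger_force: 50.6
```

Run:
```python
from h import *
im2,d2=save('top','t18.png'); im,d=save('side','s18.png')
for n,D in (('top',d2),('side',d)):
  P=cloud(n,D); X,Y,h=[P[...,i] for i in range(3)]
  for a,b in ((.02,.05),(.05,.08),(.08,.12),(.12,.18)):
    m=(X>.44)&(X<.66)&(Y>.015)&(Y<.25)&(h>a)&(h<b); q=P[m]
    if len(q): print(n,a,len(q),q.min(0).round(3),q.max(0).round(3))
plan()
```

```text
top 0.02 51 [0.488 0.018 0.022] [0.605 0.038 0.043]
side 0.08 133 [0.511 0.093 0.082] [0.588 0.125 0.12 ]
side 0.12 516 [0.487 0.086 0.12 ] [0.613 0.126 0.18 ]
now [0.5487 0.1108 0.0345] yaw 88.46 t 51.4 w 0.146 F [1.  1.8 4.6]
```

Held this time (opening 0.143, 50 N), so I draw it out.

Emit:
drive_tool(moves=[{"slide": [3, 0, 0], "rotation": [0, 0, 0], "jaw": 1}, {"slide": [10, 0, 0], "rotation": [0, 0, 0], "jaw": 1}, {"slide": [20, 0, 0], "rotation": [0, 0, 0], "jaw": 1}, {"slide": [34, 0, 0], "rotation": [0, 0, 0], "jaw": 1}, {"slide": [48, 0, 0], "rotation": [0, 0, 0], "jaw": 1}, {"slide": [62, 0, 0], "rotation": [0, 0, 0], "jaw": 1}, {"slide": [76, 0, 0], "rotation": [0, 0, 0], "jaw": 1}, {"slide": [90, 0, 0], "rotation": [0, 0, 0], "jaw": 1}, {"slide": [104, 0, 0], "rotation": [0, 0, 0], "jaw": 1}, {"slide": [116, 0, 0], "rotation": [0, 0, 0], "jaw": 1}, {"slide": [124, 0, 0], "rotation": [0, 0, 0], "jaw": 1}, {"slide": [126, 0, 0], "rotation": [0, 0, 0], "jaw": 1}])

```text
time: 52.9
tcp_pos: [0.5517, 0.2371, 0.0343]
orientation: [-2.251, -2.192, -0.0]
wrist_force: [-0.5, -4.7, 1.7]
gripper_width: 0.142
finger_force: 50.2
```

Emit:
drive_tool(moves=[{"slide": [3, 0, 0], "rotation": [0, 0, 0], "jaw": 1}, {"slide": [10, 0, 0], "rotation": [0, 0, 0], "jaw": 1}, {"slide": [22, 0, 0], "rotation": [0, 0, 0], "jaw": 1}, {"slide": [38, 0, 0], "rotation": [0, 0, 0], "jaw": 1}, {"slide": [54, 0, 0], "rotation": [0, 0, 0], "jaw": 1}, {"slide": [70, 0, 0], "rotation": [0, 0, 0], "jaw": 1}, {"slide": [86, 0, 0], "rotation": [0, 0, 0], "jaw": 1}, {"slide": [102, 0, 0], "rotation": [0, 0, 0], "jaw": 1}, {"slide": [118, 0, 0], "rotation": [0, 0, 0], "jaw": 1}, {"slide": [132, 0, 0], "rotation": [0, 0, 0], "jaw": 1}, {"slide": [142, 0, 0], "rotation": [0, 0, 0], "jaw": 1}, {"slide": [145, 0, 0], "rotation": [0, 0, 0], "jaw": 1}])

```text
time: 54.4
tcp_pos: [0.5556, 0.3823, 0.0343]
orientation: [-2.25, -2.192, -0.0]
wrist_force: [-0.3, -3.8, 1.4]
gripper_width: 0.144
finger_force: 50.2
```

Emit:
drive_tool(moves=[{"slide": [0, 0, 0], "rotation": [0, 0, 0], "jaw": 1}, {"slide": [0, 0, 0], "rotation": [0, 0, 0], "jaw": 0}, {"slide": [0, 0, 0], "rotation": [0, 0, 0], "jaw": 0}, {"slide": [0, 0, 0], "rotation": [0, 0, 0], "jaw": 0}, {"slide": [0, 0, 0], "rotation": [0, 0, 0], "jaw": 0}, {"slide": [0, 0, -50], "rotation": [0, 0, 0], "jaw": 0}, {"slide": [0, 0, -110], "rotation": [0, 0, 0], "jaw": 0}, {"slide": [0, 0, -170], "rotation": [0, 0, 0], "jaw": 0}, {"slide": [0, 0, -230], "rotation": [0, 0, 0], "jaw": 0}, {"slide": [0, 0, -230], "rotation": [0, 0, 0], "jaw": 0}])

```text
time: 55.65
tcp_pos: [0.5571, 0.3831, 0.27]
orientation: [2.25, 2.19, 0.012]
wrist_force: [0.3, 0.2, -0.9]
gripper_width: 1.001
finger_force: 0.0
```

Run:
```python
from h import *
im,d=save('top','t19.png'); im2,d2=save('side','s19.png')
hsv=cv2.cvtColor(im,cv2.COLOR_RGB2HSV); P=cloud('top',d); X,Y,h=[P[...,i] for i in range(3)]
m=(X>.46)&(X<.64)&(Y>.0)&(Y<.34); w=m&(h>.03)&(h<.05); q=P[w]; print('pan walls',q.min(0).round(3),q.max(0).round(3))
b=(m&(hsv[...,0]>10)&(hsv[...,0]<42)&(hsv[...,1]>110)).astype(np.uint8)
n,l,s,ce=cv2.connectedComponentsWithStats(b)
for i in range(1,n):
  if s[i,4]>4: q=P[l==i]; print('brass',ce[i].round(),s[i,4],q.mean(0).round(3),cv2.minAreaRect((q[:,:2]*1000).astype(np.float32))[1])
P=cloud('side',d2); X,Y,h=[P[...,i] for i in range(3)]
for nm,x,y in (('punch',.434,-.314),('brush',.596,-.339)):
  m=(np.hypot(X-x,Y-y)<.03)&(h>.12)&(h<.19); q=P[m]; print(nm,m.sum(),q.mean(0).round(4))
print(plan())
```

```text
pan walls [0.49  0.098 0.032] [0.612 0.31  0.046]
brass [209. 237.] 69 [0.558 0.263 0.013] (11.354933738708496, 59.2205810546875)
brass [240. 237.] 68 [0.556 0.163 0.032] (56.339717864990234, 169.28201293945312)
brass [216. 241.] 70 [0.545 0.238 0.032] (52.00590133666992, 248.3999481201172)
brass [158. 280.] 6 [0.48  0.215 0.68 ] (12.007468223571777, 0.6911166310310364)
punch 182 [ 0.4372 -0.3246  0.1485]
brush 263 [ 0.5973 -0.3506  0.1506]
now [0.5558 0.3815 0.2648] yaw 88.45 t 55.75 w 0.999 F [-0.1 -0.4 -1.3]
None
```

```bash
python3 -c "
from station import manip
print(manip.job_done())"
```

```text
the job is handed in; nothing more can be done
None
```

The job is handed in: the three fitted dowels are in the tray, which is drawn clear of the housing; the bowl had three floor-to-rim strokes; the punch is in its block and the brush in its cup; one tray grip slipped and was redone.

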